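# Nest the empty picking bins in the sloped cradle

### The arm

A 6-joint arm with a two-finger parallel gripper is mounted at the origin on the work surface. World frame = base frame: x ahead of the robot, y to its left, z up, the work surface at z = 0. Lengths are in mm, angles in rad, forces in N, time in s.
With the tool pointing down it reaches from about 375 to 925 mm from the base axis. Payload 5.7 kg.
Tool frame: the origin (TCP) lies midway between the tips of the shut fingers; the grasp point (between the pads) lies 19 mm behind it; z points along the fingers, y is the direction in which the jaws open and shut (so a half turn about z gives the same grasp; the last joint's range is limited). The gripper opens to 88 mm and grips with 3 to 60 N. Pads are 20 mm wide; open, the fingers measure 115 mm over their backs; the gripper's body (75 mm by 178 mm) begins 61 mm behind the grasp point.
Start: joints at [-1.23, 0.359, 1.51, -0, 1.272, -0.115], TCP at [264.089, -538.72, 222.623] pointing down, gripper open.
Joint ranges: [-2.97, 2.97], [-1.01, 2.36], [0.21, 2.38], [-0.96, 4.11], [0.2, 2.71], [-2.98, 2.98]. Speed limits (rad/s): [2.39, 2.39, 3.14, 3.14, 3.14, 3.14].

### API

Orientations are given as a unit quaternion [x, y, z, w].
In Python, from cell import state, get_image, camera_model, close_job gives the robot as it stands. The module is installed in compiled form; this text tells all that it offers.
- The arm moves only by the shell command python3 -m creep 'ROWS' [OPENING]. ROWS is JSON, a list of rows, each a list of 4 numbers: the shift along the tool's x, y, z in units of 30 mm (1.0 is 30 mm), then the turn about the tool's z in units of 5 degrees (1.0 is 5 degrees). A call has 1 to 20 rows; each row shifts and turns the pose as measured when the row begins, along the tool's axes as they then stand; what a row does not reach is not made up. A row lasts 1/12 s, in which the tool goes at most 41.7 mm and 7.16 degrees, less where a joint would pass 70% of its speed; a pose out of reach is approached as far as the arm can. A call is refused whole if a number of a shift passes 1 or a number of a turn 1, either way. A call with a gripper value outside its range is refused whole. OPENING is the gripper's target within -1 to 1 (fully open at 1, half-way at 0, shut at -1), set as the call begins (- or left out, the last holds). The fingers move at their own pace and stop on an object; the grip force is fixed at half the most. Time passes only in rows, so rows that do not move let the fingers close. It gives the time, the measured TCP pose, the force and the opening at its end, in the units of the state.
- state(): the state, without advancing time (a new reading comes with each control period).
- get_image(name): name is "scene" or "top"; returns (picture, depth): 400x640x3 uint8, red, green, blue; 400x640 float32, mm along the optical axis (not along the pixel's ray), 0 where there is no reading.
- camera_model(name): a dict with "fx", "fy", "cx", "cy" (pixels), "world_to_cam" (4x4, takes a point from world to camera coordinates). Camera axes: x right, y down, z forward; pixel columns grow to the right and rows downward; lengths in mm; the calibration is good to about 2 mm. A picture is of the moment at which its call begins. camera_model takes no time and is no camera call.
- close_job(): hands the job in, once; it reports no verdict.
The state is a dict: "time_s": time; "joint_positions": joint angles; "joint_vel": joint speeds; "joint_efforts": joint torques, N m; "position": TCP position; "tool_rot": TCP orientation; "wrist_force": force on the tool from outside, world axes, zero at the start; "wrist_torque": the same for the moment, N m; "gripper_width": finger opening in mm.
Only numpy, scipy, OpenCV 4.12 (cv2) and the standard library are available. Lean on these libraries where they do the work, as an engineer would, in place of code of your own. Each camera call takes 0.05 s, during which the arm holds its last target.

### The job

Put the three empty blue bins away in the sloped cradle, one inside the other: first press the large (longest, widest, lowest) bin down between the cradle's two spring clips until it snaps home flat on the bed, then lower the medium bin into it, then the small one into the medium, each flat on the floor of the bin below. Set them in gently without dropping any bin, let go of them, and leave the carton, the red bin and the tape roll where they stand.

Things in the scene. Friction and masses are not known exactly. Their poses are not given: they have to be found in the camera images.
- bed: Aluminium plate of the cradle, 225 mm long, 90 wide, 8 thick, on a dark steel stand fixed to the bench. Origin: centre of its upper face, 75 above the bench. x runs lengthwise down the slope, away from the robot; y is level; z is square to the plate, leaning 25 degrees from vertical towards the low end, away from the robot. Spring clips stand at both ends.
- clip_low (a joint): Smooth, slippery steel spring clip at the bed's low end, centred, 34 mm wide: round nose 13 above the bed, its tip 78 from the bed's centre, flared lead-in above it, 89 from the centre at its top, 37 over the bed. Value: outward slide in m, 0 at rest, at most 0.009; 2 N per mm plus 4 N preload. Pressing the large bin square down spreads both by 3 mm (some 8 to 12 N in all); the noses then close over its end ledges.
- clip_high (a joint): The same spring clip, mirrored, at the bed's high end.
- large_mid (a point): Blue open-topped rectangular plastic bin, the largest: outside 150 mm long, 66 wide, 45 high, upright walls and floor 3 thick, no handle. Stands upright on the bench at first. The point is its centre, half-way up; x along the length, y across, z out of the mouth. Home, it lies 22.5 above the bed along the bed's z, midway between the clips.
- medium_mid (a point): Blue open-topped rectangular plastic bin, the middle one: outside 134 mm long, 52 wide, 77 high, upright walls and floor 3 thick, no handle. Stands upright on the bench at first. The point is its centre, half-way up; x along the length, y across, z out of the mouth. Home, it lies 19 above the large bin's centre along their z.
- small_mid (a point): Blue open-topped rectangular plastic bin, the smallest, tallest: outside 118 mm long, 38 wide, 109 high, upright walls and floor 3 thick, no handle. Stands upright on the bench at first. The point is its centre, half-way up; x along the length, y across, z out of the mouth. Home, it lies 19 above the medium bin's centre along their z.
- large: The large bin's body, about 0.22 kg; origin: centre of its underside. At the foot of each end a rounded ledge 66 mm wide, 12 high (edges rounded to radius 6) stands out 6 beyond the 150 mm length, 162 over both: these spread the clips. Either end may go uphill. Inside 144 x 60.
- medium: The medium bin's body, about 0.16 kg; origin: centre of its underside. Inside 128 x 46 mm. Nested in the large bin it overtops that rim by 35 mm, so fingers can let go above it.
- small: The small bin's body, about 0.12 kg; origin: centre of its underside. Nested in the medium bin it overtops that rim by 35 mm.
- carton: Bystander: closed brown carton 110 x 130 x 75 mm high; origin at the centre of its underside.
- pickbin: Bystander: red open bin 150 x 110 x 75 mm high with hardware in it; origin at the centre of its underside.
- tape: Bystander: roll of tape lying flat, 100 mm across, 48 high; origin at the centre of its underside.
Things that resemble listed ones, but are neither listed nor needed, are in the scene too. What is shaped like the part that bears bed but orange or pink is not meant. What is shaped like the small but yellow is not meant.

How it is judged:
By the outcome, as a careful person would: the job done as asked, in the order asked, and still so for the second after the job is handed in, with the robot touching nothing.
It also fails if it takes over 72 s, if anything falls off the work surface, if the arm or the gripper's body presses on something with over 40 N, if the wrist force passes 120 N, or if a joint passes its speed limit or range.

## Working session

There is one attempt and no reset: what is moved stays moved. The work goes in short steps, Python scripts to look and compute and a shell command to move; the robot and the scene stay as the last step left them, time stands still between calls to the robot, and variables do not carry over. Pictures are saved under pics/ and viewed, and the job is handed in when it is done.

```bash
mkdir -p pics; cat > h.py <<'E'
import numpy as np,cv2
from cell import state,get_image,camera_model
def snap(name,tag):
    p,d=get_image(name); cv2.imwrite(f'pics/{tag}.png',p[:,:,::-1]); np.savez(f'pics/{tag}.npz',p=p,d=d); return p,d
def cloud(name,d):
    m=camera_model(name); v,u=np.mgrid[0:400,0:640]
    c=np.stack([(u-m['cx'])/m['fx']*d,(v-m['cy'])/m['fy']*d,d],-1)
    T=np.linalg.inv(np.array(m['world_to_cam'])); return c@T[:3,:3].T+T[:3,3]
E
python3 - <<'E'
from h import *
for n in ['scene','top']:
    snap(n,n+'0'); m=camera_model(n); print(n,m)
print(state())
E
```

```text
scene {'fx': 369.9911868710222, 'fy': 369.9911868710222, 'cx': 323.65829428537904, 'cy': 198.1447721551502, 'world_to_cam': array([[-6.20665705e-01,  7.84042927e-01, -7.12541632e-03,
         3.93325824e+02],
       [ 5.29385976e-01,  4.12335416e-01, -7.41437788e-01,
        -1.90656822e+02],
       [-5.78380992e-01, -4.63957103e-01, -6.70983781e-01,
         1.34982765e+03],
       [ 0.00000000e+00,  0.00000000e+00,  0.00000000e+00,
         1.00000000e+00]])}
top {'fx': 439.6678895634735, 'fy': 439.6678895634735, 'cx': 317.15498817143373, 'cy': 208.5245674904544, 'world_to_cam': array([[ 1.06465833e-02, -9.99943316e-01,  1.24787870e-04,
        -1.04341059e+02],
       [-9.97405170e-01, -1.06284451e-02, -7.12036716e-02,
         5.44366511e+02],
       [ 7.12009617e-02,  6.33611755e-04, -9.97461790e-01,
         1.15185265e+03],
       [ 0.00000000e+00,  0.00000000e+00,  0.00000000e+00,
         1.00000000e+00]])}
{'time_s': 0.1, 'joint_positions': array([-1.23009458e+00,  3.59426902e-01,  1.51134762e+00, -3.00459267e-05,
        1.27251048e+00, -1.15086866e-01]), 'joint_vel': array([-1.88027491e-03, -4.29153361e-04, -4.30095139e-03, -2.05406384e-03,
        7.94607209e-04, -2.02334090e-05]), 'joint_efforts': array([ 2.48174729e-04, -5.16358888e+01, -2.71406347e+01,  6.77041733e-02,
        2.77287379e-02, -2.80525273e-05]), 'position': array([ 263.87581523, -538.14171099,  221.88836649]), 'tool_rot': array([ 9.74142937e-01,  2.25931010e-01, -1.09517033e-04, -8.39180081e-04]), 'wrist_force': array([-0.31736883,  0.25881703,  0.94607726]), 'wrist_torque': array([0.02414219, 0.04194844, 0.00120181]), 'gripper_width': 87.58572217753279}
```

View pics/scene0.png

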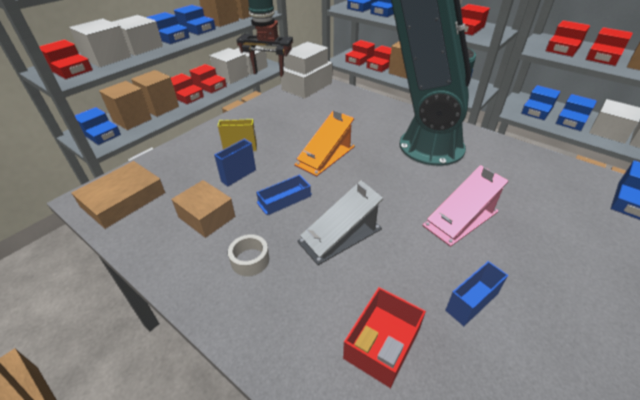

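View pics/top0.png

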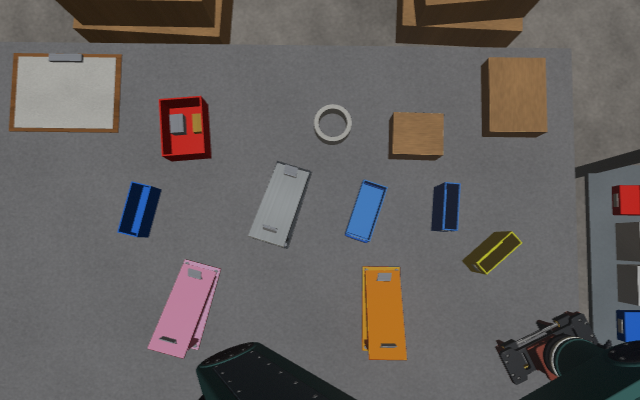

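```bash
cat > m.py <<'E'
from h import *
def blue(p):
    hsv=cv2.cvtColor(p,cv2.COLOR_RGB2HSV); return (hsv[...,0]>105)&(hsv[...,0]<125)&(hsv[...,1]>120)
def rect(P):
    r=cv2.minAreaRect(P[:,:2].astype(np.float32)); b=cv2.boxPoints(r)
    e=b[1]-b[0];f=b[2]-b[1]
    if np.linalg.norm(e)<np.linalg.norm(f): e=f
    return np.round(r[0],1),np.round(sorted(r[1]),1),round(np.degrees(np.arctan2(e[1],e[0]))%180,1)
def pts(tag,name):
    z=np.load(f'pics/{tag}.npz'); return z['p'],z['d'],cloud(name,z['d'])
E
python3 - <<'E'
from m import *
for tag,n in [('top0','top'),('scene0','scene')]:
    p,d,X=pts(tag,n); m=blue(p)&(d>0)&(np.abs(X[...,1])<500)&(X[...,0]>300)&(X[...,0]<900)&(X[...,2]<150)
    k,l,s,c=cv2.connectedComponentsWithStats(m.astype(np.uint8))
    for i in range(1,k):
        if s[i,4]<100: continue
        P=X[l==i]; zt=np.percentile(P[:,2],98); Q=P[P[:,2]>zt-8]
        print(n,c[i].round(),s[i,4],'ztop',zt.round(1),'zmin',P[:,2].min().round(1),rect(Q),'all',rect(P))
    # cradle: grey plate top
    u0,v0,u1,v1=((245,155,315,250) if n=='top' else (295,180,385,265))
    S=X[v0:v1,u0:u1].reshape(-1,3); C=p[v0:v1,u0:u1].reshape(-1,3).astype(int)
    k=(S[:,2]>20)&(S[:,2]<170)
    S=S[k]
    # fit plane ransac
    rng=np.random.default_rng(0);best=0
    for _ in range(500):
        a=S[rng.choice(len(S),3,False)]; nn=np.cross(a[1]-a[0],a[2]-a[0]); L=np.linalg.norm(nn)
        if L<1: continue
        nn/=L; q=np.abs((S-a[0])@nn)<2
        if q.sum()>best: best=q.sum();bq=q
    I=S[bq]; c0=I.mean(0); nn=np.linalg.svd(I-c0)[2][2]; nn*=np.sign(nn[2])
    print(n,'plane',best,len(S),nn.round(3),'tilt',np.degrees(np.arccos(nn[2])).round(2),'az',np.degrees(np.arctan2(nn[1],nn[0])).round(2),c0.round(1))
    ex=np.array([nn[0],nn[1],0]);ex/=np.linalg.norm(ex); ey=np.cross([0,0,1],ex); ex=np.cross(ey,nn)
    w=np.stack([(I-c0)@ex,(I-c0)@ey],1); r=cv2.minAreaRect(w.astype(np.float32)); print(r, (c0+ex*r[0][0]+ey*r[0][1]).round(1))
    print('noninl high', S[((S-c0)@nn>8)].round(0)[:40:4].tolist())
E
```

```text
top [139. 210.] 1614 ztop 78.8 zmin -3.4 (array([535.9, 364.8]), array([ 55.3, 133.6]), np.float32(166.6)) all (array([537.6, 382.3]), array([ 91. , 138.5]), np.float32(167.0))
top [366. 211.] 1511 ztop 47.2 zmin -4.6 (array([ 541.7, -227.2]), array([ 65.1, 148.8]), np.float32(162.0)) all (array([ 538.8, -226.2]), array([ 65.2, 155. ]), np.float32(162.0))
top [449. 206.] 319 ztop 112.5 zmin -1.2 (array([ 548.8, -428.5]), array([ 39.8, 117.8]), np.float32(175.7)) all (array([ 548.8, -428.4]), array([ 39.9, 117.9]), np.float32(175.8))
top plane 1855 2842 [ 0.405 -0.122  0.906] tilt 25.01 az -16.82 [548.9  -2.5  79. ]
((8.997573852539062, 0.8976707458496094), (226.45758056640625, 89.87113952636719), 0.21710176765918732) [556.9  -4.   75.2]
noninl high [[655.0, -17.0, 71.0], [653.0, -23.0, 71.0], [650.0, -20.0, 71.0], [650.0, -30.0, 70.0], [648.0, -20.0, 68.0], [647.0, -30.0, 73.0], [648.0, -41.0, 71.0], [645.0, -20.0, 69.0], [646.0, -30.0, 68.0], [645.0, -41.0, 71.0]]
scene [235. 162.] 1150 ztop 107.6 zmin 5.1 (array([ 552.3, -426.3]), array([ 43.3, 118.5]), np.float32(175.2)) all (arra
[... 178 characters left out ...]
(array([ 546.3, -227. ]), array([ 71.2, 155.6]), np.float32(162.1))
scene [476. 292.] 1880 ztop 76.9 zmin -2.2 (array([536.6, 366.2]), array([ 52.3, 136.5]), np.float32(166.8)) all (array([501.9, 372.1]), array([ 58.6, 209.5]), np.float32(170.2))
scene plane 1861 3053 [ 0.402 -0.122  0.908] tilt 24.83 az -16.89 [ 5.617e+02 -4.000e-01  7.190e+01]
((-3.4371871948242188, -3.30963134765625), (225.14051818847656, 91.73194122314453), 0.3557282090187073) [557.8  -2.7  73.3]
noninl high [[491.0, -0.0, 144.0], [492.0, 7.0, 144.0], [492.0, 7.0, 141.0], [492.0, 4.0, 136.0], [496.0, 19.0, 147.0], [494.0, 12.0, 138.0], [493.0, 2.0, 129.0], [495.0, 16.0, 137.0], [495.0, 28.0, 144.0], [493.0, 12.0, 130.0]]
```

```bash
python3 - <<'E'
import cv2
a=cv2.imread('pics/top0.png'); b=cv2.imread('pics/scene0.png')
cv2.imwrite('pics/c1.png',cv2.resize(a[150:260,240:480],(800,367),interpolation=cv2.INTER_CUBIC))
cv2.imwrite('pics/c2.png',cv2.resize(b[120:270,200:390],(760,600),interpolation=cv2.INTER_CUBIC))
E
```

```text
(no output)
```

View pics/c1.png

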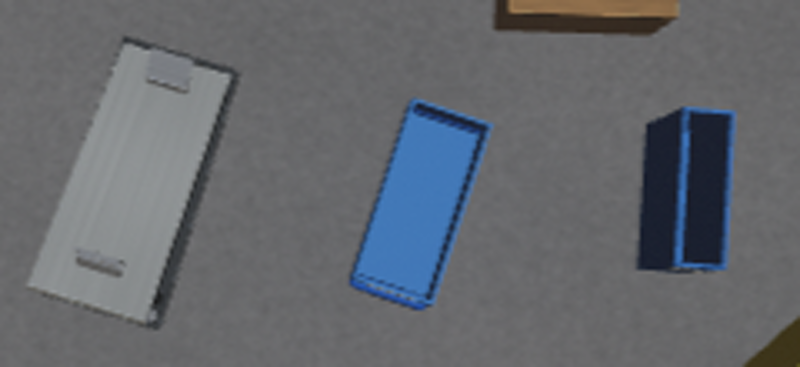

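View pics/c2.png

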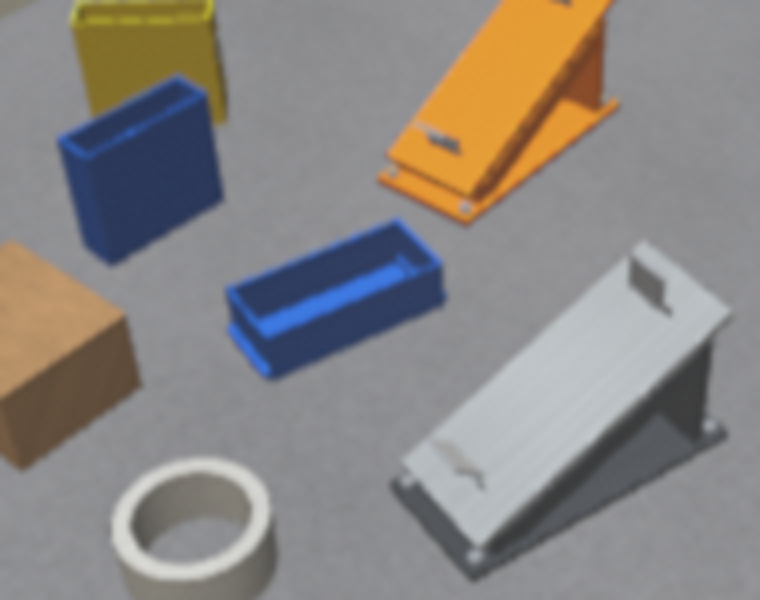

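```bash
cat > plan.py <<'E'
import sys,numpy as np
from cell import state
from scipy.spatial.transform import Rotation as R
def plan(x,y,z,yaw):
    s=state(); M=R.from_quat(s['tool_rot']).as_matrix(); cy=np.degrees(np.arctan2(M[1,0],M[0,0]))
    t=(cy-yaw+180)%360-180
    d=np.array([x,y,z])-s['position']; a=np.radians(yaw)
    print('t',round(s['time_s'],2),'pos',s['position'].round(1),'yaw',round(cy,2),'tilt',round(np.degrees(np.arccos(-M[2,2])),2),'w',round(s['gripper_width'],1),'F',s['wrist_force'].round(1),'T',s['wrist_torque'].round(2))
    print('turn',round(t/5,2),'shift now-frame',(M.T@d/30).round(2),'final-frame',(np.array([d[0]*np.cos(a)+d[1]*np.sin(a),d[0]*np.sin(a)-d[1]*np.cos(a),-d[2]])/30).round(2))
plan(*map(float,sys.argv[1:5]))
E
python3 plan.py 542.5 -227 150 -18
```

```text
t 0.1 pos [ 263.9 -538.1  221.9] yaw 26.12 tilt 0.1 w 87.6 F [-0.3  0.3  0.9] T [0.02 0.04 0.  ]
turn 8.82 shift now-frame [12.9  -5.22  2.41] final-frame [  5.63 -12.73   2.4 ]
```

```bash
python3 -m creep '[[0,0,0,1],[0,0,0,1],[0,0,0,1],[0,0,0,1],[0,0,0,1],[0,0,0,1],[0,0,0,1],[0,0,0,1],[0,0,0,0.82],[0,0,0,0]]' 1; python3 plan.py 542.5 -227 150 -18
```

```text
time_s: 0.93
position: [262.5, -534.3, 216.9]
tool_rot: [0.985, -0.175, -0.003, -0.005]
wrist_force: [0.0, 0.2, -0.1]
gripper_width: 87.9
t 0.93 pos [ 262.5 -534.3  216.9] yaw -20.15 tilt 0.71 w 87.9 F [ 0.   0.2 -0.1] T [ 0.1   0.06 -0.06]
turn -0.43 shift now-frame [  5.25 -12.81   2.31] final-frame [  5.71 -12.62   2.23]
```

```bash
python3 -m creep '[[0.4,-0.95,0,-0.2],[0.4,-0.95,0,-0.2],[0.4,-0.95,0,0],[0.4,-0.95,0,0],[0.4,-0.95,0,0],[0.4,-0.95,0,0],[0.4,-0.95,0,0],[0.4,-0.95,0,0],[0.4,-0.95,0,0],[0.4,-0.95,0,0],[0.4,-0.95,0,0],[0.4,-0.95,0,0]]'; python3 plan.py 542.5 -227 100 -18
```

```text
time_s: 1.93
position: [508.1, -244.3, 215.2]
tool_rot: [0.989, -0.147, -0.005, -0.006]
wrist_force: [0.8, -0.1, -0.1]
gripper_width: 88.0
t 1.93 pos [ 508.1 -244.3  215.2] yaw -16.89 tilt 0.89 w 88.0 F [ 0.8 -0.1 -0.1] T [ 0.06 -0.03  0.02]
turn 0.22 shift now-frame [ 0.98 -0.85  3.84] final-frame [ 0.91 -0.9   3.84]
```

```bash
python3 -m creep '[[0.4,-0.4,0.8,0.1],[0.3,-0.3,0.9,0.1],[0.2,-0.2,0.9,0],[0,0,0.9,0],[0,0,0,0]]'; python3 plan.py 542.5 -227 13 -18; python3 - <<'E'
from h import *
snap('top','t1');snap('scene','s1')
E
```

```text
time_s: 2.35
position: [549.2, -218.0, 108.8]
tool_rot: [0.989, -0.145, -0.002, -0.005]
wrist_force: [-0.9, 0.8, -0.7]
gripper_width: 87.7
t 2.35 pos [ 549.2 -218.   108.8] yaw -16.72 tilt 0.65 w 87.7 F [-0.9  0.8 -0.7] T [0.11 0.07 0.02]
turn 0.26 shift now-frame [-0.11  0.39  3.19] final-frame [-0.12  0.36  3.19]
```

View pics/s1.png

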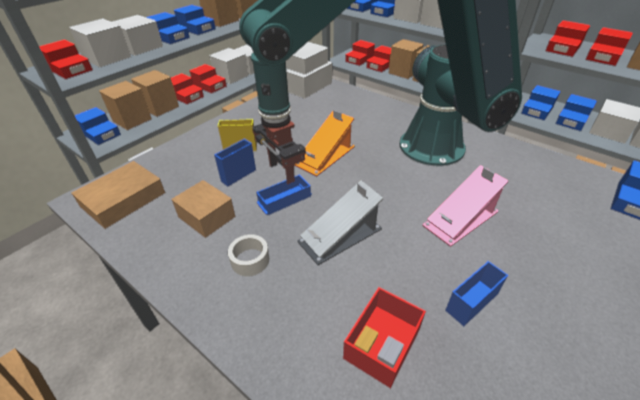

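Gripper is above the large bin (rows 180–210, col 285), aligned; I correct sideways first and then descend.

```bash
python3 -m creep '[[-0.1,0.36,0,0.26],[0,0,0,0],[0,0,0,0]]'; python3 plan.py 542.5 -227 13 -18
```

```text
time_s: 2.7
position: [546.6, -232.4, 117.4]
tool_rot: [0.987, -0.158, 0.004, -0.003]
wrist_force: [0.3, 0.1, 0.5]
gripper_width: 87.8
t 2.7 pos [ 546.6 -232.4  117.4] yaw -18.19 tilt 0.58 w 87.8 F [0.3 0.1 0.5] T [ 0.05  0.01 -0.08]
turn -0.04 shift now-frame [-0.21 -0.1   3.48] final-frame [-0.19 -0.13  3.48]
```

```bash
python3 -m creep '[[0,0,0,0],[0,0,0,0],[0,0,0,0]]'; python3 plan.py 542.5 -227 13 -18;python3 -m creep '[[-0.15,-0.08,0.8,0],[0,0,0,0],[0,0,0,0]]';python3 plan.py 542.5 -227 13 -18
```

```text
time_s: 2.95
position: [547.7, -235.0, 121.1]
tool_rot: [0.987, -0.159, 0.007, -0.002]
wrist_force: [0.0, -0.2, -0.4]
gripper_width: 87.6
t 2.95 pos [ 547.7 -235.   121.1] yaw -18.31 tilt 0.81 w 87.6 F [ 0.  -0.2 -0.4] T [0.07 0.04 0.02]
turn -0.06 shift now-frame [-0.29 -0.18  3.6 ] final-frame [-0.25 -0.2   3.6 ]
time_s: 3.2
position: [546.3, -232.5, 99.3]
tool_rot: [0.987, -0.159, 0.009, -0.001]
wrist_force: [0.7, -0.3, 0.9]
gripper_width: 87.9
t 3.2 pos [ 546.3 -232.5   99.3] yaw -18.32 tilt 1.07 w 87.9 F [ 0.7 -0.3  0.9] T [ 0.04 -0.02  0.05]
turn -0.06 shift now-frame [-0.23 -0.12  2.87] final-frame [-0.18 -0.13  2.88]
```

```bash
for i in 1 2 3 4; do python3 -m creep '[[0,0,0,0],[0,0,0,0]]' >/dev/null; python3 - <<'E'
from cell import state
s=state();print(s['time_s'],s['position'].round(2),s['tool_rot'].round(4),s['joint_vel'].round(4))
E
done
```

```text
3.3667 [ 546.49 -232.52  100.22] [ 0.9872 -0.159   0.0093 -0.0012] [-0.001  -0.0041 -0.0051  0.001   0.0148 -0.0014]
3.5333 [ 547.37 -232.97  101.49] [ 9.872e-01 -1.589e-01  1.010e-02 -8.000e-04] [ 0.0005 -0.0063 -0.0099 -0.0002  0.0068 -0.0015]
3.7 [ 548.03 -233.32  102.35] [ 9.872e-01 -1.589e-01  1.080e-02 -6.000e-04] [-0.0003 -0.0047 -0.0051 -0.0007  0.0032  0.0029]
3.8667 [ 548.25 -233.45  102.7 ] [ 9.872e-01 -1.589e-01  1.110e-02 -4.000e-04] [ 0.0003 -0.0028 -0.0016  0.0019  0.0014  0.0008]
```

```bash
python3 -m creep '[[-0.15,-0.1,0.8,0],[0,0,0.8,0],[0,0,0,0],[0,0,0,0]]';python3 plan.py 542.5 -227 13 -18
```

```text
time_s: 4.2
position: [547.8, -230.3, 55.3]
tool_rot: [0.987, -0.159, 0.013, 0.0]
wrist_force: [0.6, -0.7, -0.8]
gripper_width: 87.6
t 4.2 pos [ 547.8 -230.3   55.3] yaw -18.29 tilt 1.51 w 87.6 F [ 0.6 -0.7 -0.8] T [0.08 0.03 0.  ]
turn -0.06 shift now-frame [-0.24 -0.04  1.41] final-frame [-0.2  -0.05  1.41]
```

```bash
python3 -m creep '[[-0.25,-0.1,0.5,0],[0,0,0.6,0],[0,0,0.1,0],[0,0,0,0]]';python3 plan.py 542.5 -227 13 -18
```

```text
time_s: 4.53
position: [545.0, -226.7, 22.3]
tool_rot: [0.987, -0.159, 0.015, 0.001]
wrist_force: [0.2, 0.4, 0.1]
gripper_width: 87.8
t 4.53 pos [ 545.  -226.7   22.3] yaw -18.29 tilt 1.76 w 87.8 F [0.2 0.4 0.1] T [0.06 0.04 0.02]
turn -0.06 shift now-frame [-0.08  0.04  0.31] final-frame [-0.07  0.04  0.31]
```

```bash
python3 -m creep '[[-0.1,0,0.3,0],[0,0,0.1,0],[0,0,0,0]]';python3 -m creep '[[0,0,0,0],[0,0,0,0],[0,0,0,0],[0,0,0,0],[0,0,0,0],[0,0,0,0]]' -1; python3 plan.py 542.5 -227 13 -18
```

```text
time_s: 4.78
position: [544.3, -227.0, 12.3]
tool_rot: [0.987, -0.159, 0.017, 0.002]
wrist_force: [0.2, 0.2, 0.6]
gripper_width: 88.0
time_s: 5.28
position: [545.0, -227.6, 13.7]
tool_rot: [0.987, -0.159, 0.018, 0.002]
wrist_force: [0.3, -0.3, -1.6]
gripper_width: 65.7
t 5.28 pos [ 545.  -227.6   13.7] yaw -18.29 tilt 2.1 w 65.7 F [ 0.3 -0.3 -1.6] T [-0.   -0.04  0.01]
turn -0.06 shift now-frame [-0.09  0.01  0.02] final-frame [-0.09  0.01  0.02]
```

```bash
python3 -m creep '[[0,0,-0.4,0],[0,0,-0.8,0],[0,0,-0.9,0],[0,0,-0.9,0],[0,0,-0.9,0],[0,0,-0.9,0],[0,0,-0.5,0],[0,0,-0.2,0],[0,0,0,0]]';python3 plan.py 577 -9.5 185 -16.9
```

```text
time_s: 6.03
position: [535.4, -223.7, 189.0]
tool_rot: [0.987, -0.159, 0.015, 0.001]
wrist_force: [0.1, -0.4, -2.6]
gripper_width: 65.7
t 6.03 pos [ 535.4 -223.7  189. ] yaw -18.29 tilt 1.7 w 65.7 F [ 0.1 -0.4 -2.6] T [0.03 0.05 0.01]
turn -0.28 shift now-frame [-0.93 -7.21  0.13] final-frame [-0.75 -7.23  0.13]
```

```bash
python3 -m creep '[[-0.1,-0.4,0,-0.1],[-0.1,-0.8,0,-0.1],[-0.1,-0.9,0,-0.1],[-0.1,-0.9,0,0],[-0.1,-0.9,0,0],[-0.1,-0.9,0,0],[-0.1,-0.7,0,0],[0,-0.3,0,0],[0,0,0,0],[0,0,0,0]]';python3 plan.py 577 -9.5 185 -16.9
```

```text
time_s: 6.87
position: [557.6, -36.3, 176.2]
tool_rot: [0.989, -0.145, 0.004, -0.001]
wrist_force: [0.3, -0.8, -2.6]
gripper_width: 65.8
t 6.87 pos [557.6 -36.3 176.2] yaw -16.64 tilt 0.42 w 65.8 F [ 0.3 -0.8 -2.6] T [0.03 0.03 0.01]
turn 0.05 shift now-frame [ 0.37 -1.04 -0.29] final-frame [ 0.36 -1.04 -0.29]
```

```bash
python3 -m creep '[[0.2,-0.5,-0.2,0.05],[0.2,-0.4,0,0],[0,-0.1,0,0],[0,0,0,0],[0,0,0,0]]';python3 plan.py 577 -9.5 150 -16.9; python3 - <<'E'
from h import *
snap('top','t2');snap('scene','s2')
a=cv2.imread('pics/t2.png');b=cv2.imread('pics/s2.png')
cv2.imwrite('pics/z2.png',np.hstack([cv2.resize(a[130:280,220:370],(400,400)),cv2.resize(b[130:280,270:420],(400,400))]))
E
```

```text
time_s: 7.28
position: [576.6, -14.2, 179.6]
tool_rot: [0.989, -0.148, 0.001, 0.001]
wrist_force: [-0.7, -0.4, -1.9]
gripper_width: 65.7
t 7.28 pos [576.6 -14.2 179.6] yaw -17.02 tilt 0.15 w 65.7 F [-0.7 -0.4 -1.9] T [ 0.08 -0.    0.02]
turn -0.02 shift now-frame [-0.04 -0.15  0.99] final-frame [-0.03 -0.15  0.99]
```

View pics/z2.png

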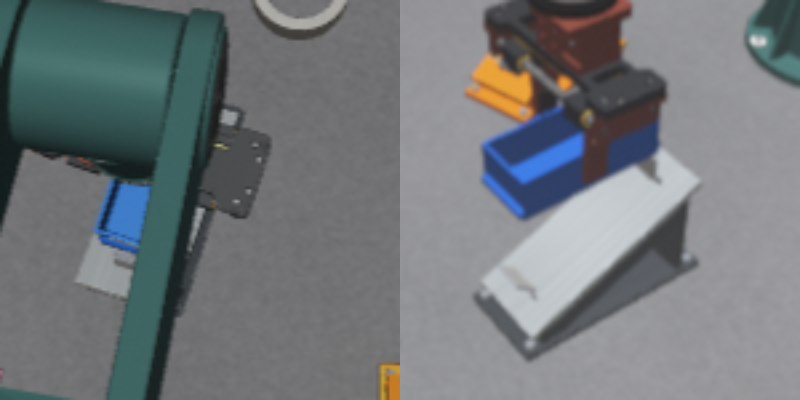

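```bash
python3 -m creep '[[0,-0.15,0.4,0],[0,0,0.5,0],[0,0,0.4,0],[0,0,0.1,0],[0,0,0,0],[0,0,0,0]]';python3 plan.py 577 -9.5 120 -16.9
```

```text
time_s: 7.88
position: [577.0, -13.4, 137.3]
tool_rot: [0.989, -0.15, 0.002, 0.001]
wrist_force: [0.4, -0.6, -2.2]
gripper_width: 65.9
t 7.88 pos [577.  -13.4 137.3] yaw -17.22 tilt 0.23 w 65.9 F [ 0.4 -0.6 -2.2] T [0.11 0.04 0.01]
turn -0.06 shift now-frame [-0.04 -0.12  0.57] final-frame [-0.04 -0.12  0.58]
```

```bash
python3 -m creep '[[0,-0.2,0.2,-0.05],[0,-0.05,0.3,0],[0,0,0.1,0],[0,0,0,0],[0,0,0,0]]';python3 plan.py 577 -9.5 110 -16.9
```

```text
time_s: 8.3
position: [580.8, -5.9, 119.5]
tool_rot: [0.989, -0.147, 0.003, 0.001]
wrist_force: [0.5, -0.0, -2.6]
gripper_width: 65.9
t 8.3 pos [580.8  -5.9 119.5] yaw -16.96 tilt 0.4 w 65.9 F [ 0.5 -0.  -2.6] T [ 0.05 -0.01 -0.02]
turn -0.01 shift now-frame [-0.09  0.15  0.32] final-frame [-0.09  0.15  0.32]
```

```bash
python3 -m creep '[[0,0.1,0.2,0],[0,0,0.2,0],[0,0,0.1,0],[0,0,0,0]]';python3 plan.py 577 -9.5 100 -16.9
```

```text
time_s: 8.63
position: [583.1, -10.2, 105.4]
tool_rot: [0.989, -0.147, 0.007, 0.002]
wrist_force: [-0.6, 0.2, 0.3]
gripper_width: 66.0
t 8.63 pos [583.1 -10.2 105.4] yaw -16.91 tilt 0.77 w 66.0 F [-0.6  0.2  0.3] T [0.06 0.22 0.03]
turn -0.0 shift now-frame [-0.2   0.04  0.18] final-frame [-0.2   0.04  0.18]
```

```bash
cat > look.py <<'E'
from h import *
import sys
tag=sys.argv[1]; snap('scene','s'+tag); snap('top','t'+tag)
a=cv2.imread(f'pics/t{tag}.png');b=cv2.imread(f'pics/s{tag}.png')
cv2.imwrite(f'pics/z{tag}.png',np.hstack([cv2.resize(a[140:260,230:350],(400,400),interpolation=cv2.INTER_CUBIC),cv2.resize(b[150:270,280:400],(400,400),interpolation=cv2.INTER_CUBIC)]))
E
python3 look.py 3
```

```text
(no output)
```

View pics/z3.png

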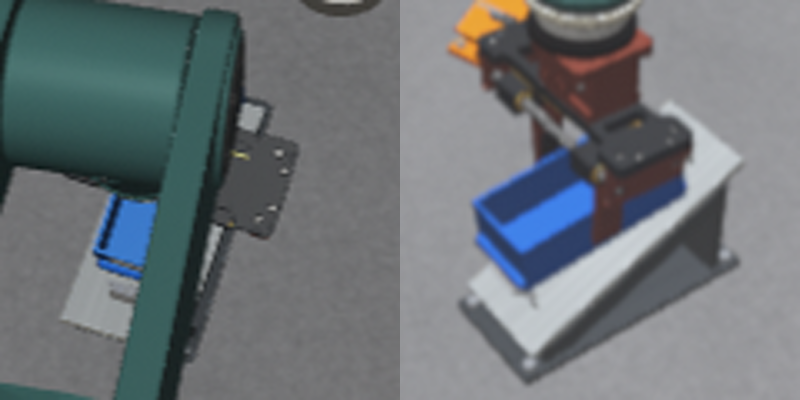

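```bash
cat > tilt.py <<'E'
# tilt of blue planar patches from depth clouds in bed frame
from m import *
import sys
n=np.array([0.4043,-0.1229,0.9063]);ex=np.array([0.8672,-0.2635,-0.4226]);ey=np.cross(n,ex);B=np.array([557.3,-3.3,75.])
def bed(X): return np.stack([(X-B)@ex,(X-B)@ey,(X-B)@n],-1)
def planes(tag,name,k=3):
    p,d,X=pts(tag,name); W=bed(X); m=blue(p)&(d>0)&(np.abs(W[...,0])<130)&(np.abs(W[...,1])<70)&(W[...,2]>-5)&(W[...,2]<220)
    S=W[m]; rng=np.random.default_rng(0); print(name,len(S))
    for _ in range(k):
        if len(S)<60: break
        best=0
        for _ in range(400):
            a=S[rng.choice(len(S),3,False)]; nn=np.cross(a[1]-a[0],a[2]-a[0]); L=np.linalg.norm(nn)
            if L<20: continue
            nn/=L; q=np.abs((S-a[0])@nn)<1.5
            if q.sum()>best: best=q.sum();bq=q
        I=S[bq]; c=I.mean(0); nn=np.linalg.svd(I-c)[2][2]; nn*=np.sign(nn[np.argmax(abs(nn))])
        print(' n',nn.round(3),'pitch-vs-bed',np.degrees(np.arctan2(nn[0],nn[2])).round(1),'cnt',len(I),'c',c.round(1),'lo',I.min(0).round(0),'hi',I.max(0).round(0))
        S=S[~bq]
if __name__=='__main__':
    planes('s'+sys.argv[1],'scene'); planes('t'+sys.argv[1],'top')
E
python3 tilt.py 3
```

```text
scene 1058
 n [ 0.019  0.999 -0.033] pitch-vs-bed 149.9 cnt 251 c [ 27.3 -29.   55.7] lo [-12. -32.  17.] hi [ 68. -27.  89.]
 n [-0.001  1.    -0.001] pitch-vs-bed -143.8 cnt 279 c [24.3 34.  53.8] lo [-62.  32.   9.] hi [79. 36. 87.]
 n [-0.32  -0.016  0.947] pitch-vs-bed -18.7 cnt 178 c [ 29.2 -15.1  32.1] lo [ -9. -29.  19.] hi [64. -1. 45.]
top 310
 n [-0.354 -0.067  0.933] pitch-vs-bed -20.8 cnt 103 c [-32.1  17.6  12.8] lo [-53.   3.   3.] hi [-12.  31.  20.]
 n [ 0.003  1.    -0.029] pitch-vs-bed 174.8 cnt 66 c [-46.   30.5  33. ] lo [-74.  28.   8.] hi [-14.  32.  56.]
 n [-0.137  0.096  0.986] pitch-vs-bed -7.9 cnt 43 c [-47.1  14.6  12. ] lo [-68.  -1.   8.] hi [-12.  27.  17.]
```

```bash
python3 -m creep '[[0,0,0.3,0],[0,0,0.3,0],[-0.1,0,0.2,0],[-0.1,0,0.1,0]]';python3 plan.py 573 -8 85 -16.9; python3 look.py 4;python3 tilt.py 4
```

```text
time_s: 9.07
position: [588.1, -11.2, 87.9]
tool_rot: [0.989, -0.146, 0.018, 0.003]
wrist_force: [-2.4, -1.5, 20.7]
gripper_width: 66.2
t 9.07 pos [588.1 -11.2  87.9] yaw -16.8 tilt 2.04 w 66.2 F [-2.4 -1.5 20.7] T [-0.24  0.67  0.09]
turn 0.02 shift now-frame [-0.52  0.04  0.08] final-frame [-0.51  0.04  0.1 ]
scene 940
 n [-0.005  1.    -0.014] pitch-vs-bed -159.8 cnt 271 c [ 41.1 -28.7  41.2] lo [-16. -31.  13.] hi [ 81. -27.  69.]
 n [ 0.012  0.999 -0.038] pitch-vs-bed 162.3 cnt 204 c [46.9 34.7 43.6] lo [-60.  32.  11.] hi [88. 37. 72.]
 n [-0.185 -0.022  0.982] pitch-vs-bed -10.7 cnt 166 c [ 39.3 -13.5  18.4] lo [  3. -28.  11.] hi [77.  2. 27.]
top 303
 n [-0.051 -0.154  0.987] pitch-vs-bed -3.0 cnt 85 c [-30.6  16.9   8.7] lo [-67.   1.   5.] hi [-8. 31. 13.]
 n [ 0.035  0.998 -0.046] pitch-vs-bed 142.2 cnt 60 c [-42.7  30.7  30.2] lo [-68.  27.   1.] hi [-10.  33.  53.]
 n [-0.031  0.209  0.977] pitch-vs-bed -1.8 cnt 51 c [-36.8  13.8   9. ] lo [-68.  -2.   6.] hi [-6. 31. 13.]
```

View pics/z4.png

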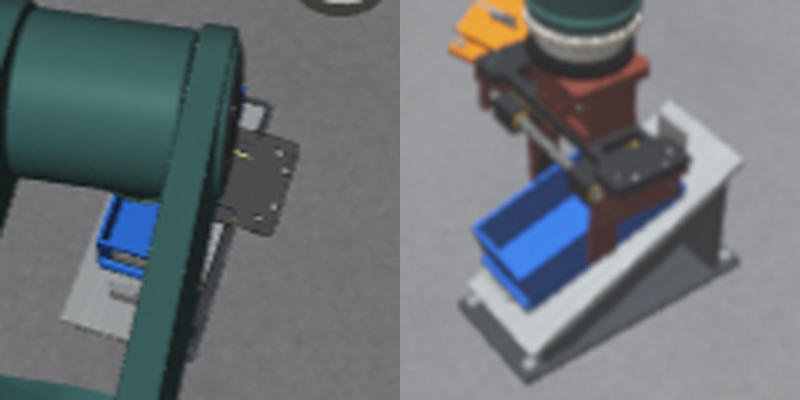

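```bash
python3 -m creep '[[0,0,-0.4,0],[-0.3,0.05,-0.2,0],[-0.3,0,0,0],[0,0,0,0],[0,0,0,0]]';python3 plan.py 573 -8 85 -16.9; python3 look.py 5;python3 tilt.py 5
```

```text
time_s: 9.58
position: [582.4, -10.1, 109.7]
tool_rot: [0.989, -0.146, 0.033, 0.003]
wrist_force: [-1.0, -0.2, -2.8]
gripper_width: 65.9
t 9.58 pos [582.4 -10.1 109.7] yaw -16.78 tilt 3.78 w 65.9 F [-1.  -0.2 -2.8] T [ 0.1   0.17 -0.03]
turn 0.02 shift now-frame [-0.37  0.03  0.8 ] final-frame [-0.32  0.03  0.82]
scene 1013
 n [-0.045  0.998  0.05 ] pitch-vs-bed -42.2 cnt 249 c [ 21.8 -29.2  57.8] lo [-20. -33.  28.] hi [ 75. -25.  87.]
 n [-0.003  1.     0.021] pitch-vs-bed -8.9 cnt 212 c [26.8 33.8 60. ] lo [-59.  32.  26.] hi [73. 35. 86.]
 n [-0.186  0.016  0.982] pitch-vs-bed -10.7 cnt 185 c [ 23.1 -14.3  35.3] lo [-17. -32.  27.] hi [60. -0. 43.]
top 238
 n [-0.045  0.093  0.995] pitch-vs-bed -2.6 cnt 71 c [-56.1  15.3  22.2] lo [-82.  -1.  19.] hi [-35.  30.  25.]
 n [ 0.994 -0.029  0.102] pitch-vs-bed 84.1 cnt 55 c [-80.2  17.3  44.4] lo [-83.  -5.  23.] hi [-77.  32.  62.]
 n [-0.415 -0.116  0.902] pitch-vs-bed -24.7 cnt 37 c [-47.5  16.7  22.1] lo [-58.   2.  17.] hi [-38.  30.  27.]
```

View pics/z5.png

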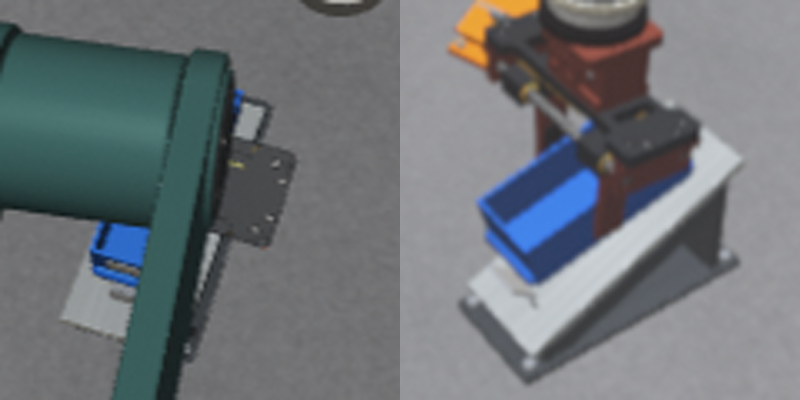

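```bash
python3 -m creep '[[-0.1,0,0.3,0],[-0.05,0,0.3,0],[-0.05,0,0.1,0],[0,0,0,0],[0,0,0,0]]';python3 plan.py 573 -8 85 -16.9; python3 look.py 6;python3 tilt.py 6
```

```text
time_s: 10.1
position: [579.5, -8.8, 88.3]
tool_rot: [0.989, -0.145, 0.035, 0.003]
wrist_force: [0.7, -0.6, 6.1]
gripper_width: 65.9
t 10.1 pos [579.5  -8.8  88.3] yaw -16.73 tilt 4.02 w 65.9 F [ 0.7 -0.6  6.1] T [-0.07  0.21  0.03]
turn 0.03 shift now-frame [-0.22  0.04  0.1 ] final-frame [-0.22  0.04  0.11]
scene 952
 n [-0.016  1.    -0.003] pitch-vs-bed -100.5 cnt 274 c [ 29.  -28.6  36.3] lo [-33. -31.   8.] hi [ 81. -26.  62.]
 n [-0.003  1.    -0.008] pitch-vs-bed -157.9 cnt 199 c [40.2 34.5 39.2] lo [-39.  33.  11.] hi [77. 36. 69.]
 n [-0.118  0.031  0.992] pitch-vs-bed -6.8 cnt 185 c [ 32.4 -12.9  14.5] lo [ -8. -30.   9.] hi [69.  2. 20.]
top 196
 n [ 0.999 -0.042  0.025] pitch-vs-bed 88.6 cnt 62 c [-74.1  18.1  28. ] lo [-76.  -3.   4.] hi [-72.  33.  49.]
 n [0.19  0.053 0.98 ] pitch-vs-bed 11.0 cnt 48 c [-51.5  14.1   7.3] lo [-79.  -1.   4.] hi [-34.  30.  13.]
 n [-0.433  0.034  0.901] pitch-vs-bed -25.7 cnt 26 c [-23.2   6.4  16. ] lo [-52. -31.   2.] hi [73. 26. 64.]
```

View pics/z6.png

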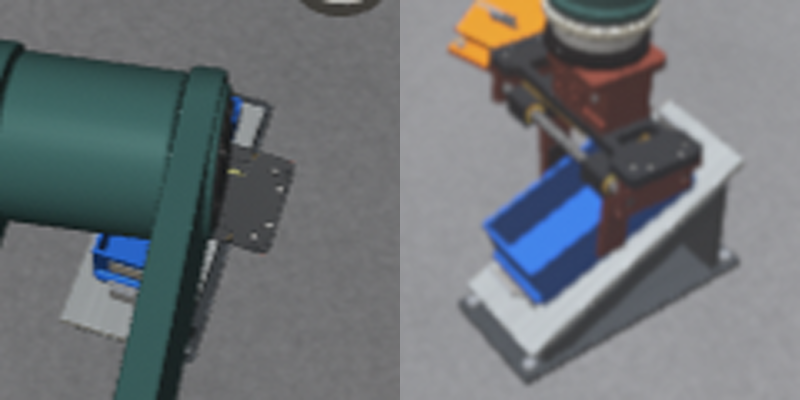

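```bash
python3 -m creep '[[-0.1,0,0.2,0],[-0.1,0,0.25,0],[-0.1,0,0.25,0]]';python3 plan.py 573 -8 85 -16.9; python3 -m creep '[[0,0,0.3,0],[0,0,0.3,0]]';python3 plan.py 573 -8 85 -16.9
```

```text
time_s: 10.45
position: [579.3, -8.2, 74.4]
tool_rot: [0.989, -0.144, 0.043, 0.004]
wrist_force: [-8.7, 0.3, 44.2]
gripper_width: 66.0
t 10.45 pos [579.3  -8.2  74.4] yaw -16.6 tilt 4.9 w 66.0 F [-8.7  0.3 44.2] T [-0.89  1.09  0.06]
turn 0.06 shift now-frame [-0.17  0.05 -0.37] final-frame [-0.2   0.05 -0.35]
time_s: 10.62
position: [583.3, -9.5, 66.9]
tool_rot: [0.989, -0.143, 0.047, 0.006]
wrist_force: [-28.0, 1.1, 112.7]
gripper_width: 66.0
t 10.62 pos [583.3  -9.5  66.9] yaw -16.44 tilt 5.41 w 66.0 F [-28.    1.1 112.7] T [-0.71  3.69  0.09]
turn 0.09 shift now-frame [-0.29  0.05 -0.63] final-frame [-0.34  0.05 -0.6 ]
```

```bash
python3 look.py 7;python3 tilt.py 7
```

```text
scene 826
 n [-0.007  1.     0.001] pitch-vs-bed -78.9 cnt 269 c [ 35.7 -27.8  23.7] lo [-81. -30.  -1.] hi [ 76. -26.  47.]
 n [ 0.004 -0.075  0.997] pitch-vs-bed 0.2 cnt 160 c [ 40.  -10.9   2. ] lo [  4. -30.  -1.] hi [73. 33.  6.]
 n [-0.018  1.    -0.005] pitch-vs-bed -105.2 cnt 148 c [51.6 35.2 28.5] lo [12. 34.  8.] hi [78. 37. 50.]
top 141
 n [ 0.999 -0.015 -0.03 ] pitch-vs-bed 91.7 cnt 60 c [-71.2  16.5  27.8] lo [-74.  -4.   8.] hi [-70.  33.  47.]
 n [ 0.998 -0.02  -0.063] pitch-vs-bed 93.6 cnt 28 c [-74.   16.9  20.3] lo [-76.  -2.   6.] hi [-72.  32.  48.]
```

View pics/z7.png

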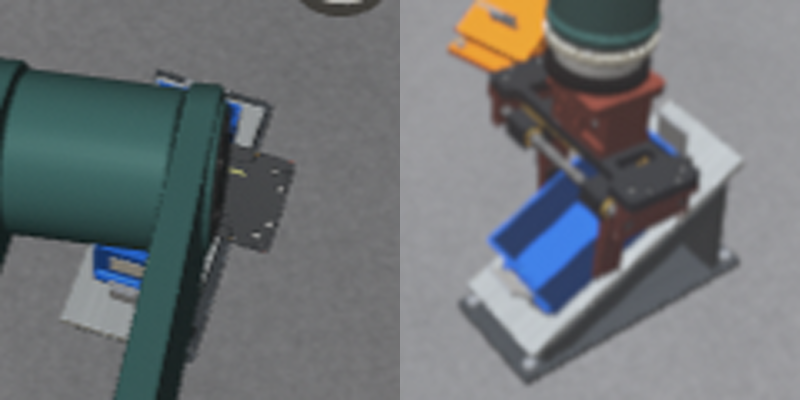

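```bash
python3 -m creep '[[0,0,-0.15,0]]';python3 plan.py 573 -8 85 -16.9;
```

```text
time_s: 10.8
position: [581.1, -9.2, 71.2]
tool_rot: [0.989, -0.143, 0.046, 0.006]
wrist_force: [-3.3, 1.2, -20.5]
gripper_width: 66.1
t 10.8 pos [581.1  -9.2  71.2] yaw -16.47 tilt 5.31 w 66.1 F [ -3.3   1.2 -20.5] T [0.23 0.07 0.  ]
turn 0.09 shift now-frame [-0.22  0.04 -0.48] final-frame [-0.27  0.04 -0.46]
```

```bash
python3 -m creep '[[0,0,0.03,0],[0,0,0,0],[0,0,0,0],[0,0,0,0]]' 1;python3 plan.py 573 -8 85 -16.9; python3 look.py 8;python3 tilt.py 8
```

```text
time_s: 11.13
position: [579.2, -8.0, 69.6]
tool_rot: [0.989, -0.143, 0.045, 0.005]
wrist_force: [1.1, 1.6, 3.9]
gripper_width: 86.6
t 11.13 pos [579.2  -8.   69.6] yaw -16.48 tilt 5.19 w 86.6 F [1.1 1.6 3.9] T [ 0.14 -0.11  0.04]
turn 0.08 shift now-frame [-0.15  0.06 -0.53] final-frame [-0.2   0.06 -0.51]
scene 929
 n [-0.006  0.999  0.037] pitch-vs-bed -8.9 cnt 277 c [ 29.  -28.4  23.1] lo [-30. -30.  -3.] hi [ 72. -26.  46.]
 n [-0.007  0.013  1.   ] pitch-vs-bed -0.4 cnt 195 c [ 30.2 -12.7   1.8] lo [-53. -31.   0.] hi [68.  3.  3.]
 n [-0.019  1.    -0.001] pitch-vs-bed -92.7 cnt 194 c [43.6 34.6 28.1] lo [ 4. 33.  6.] hi [76. 37. 46.]
top 125
 n [ 0.999  0.008 -0.04 ] pitch-vs-bed 92.3 cnt 68 c [-74.8  17.7  30.3] lo [-77.  -3.   9.] hi [-73.  32.  47.]
```

View pics/z8.png

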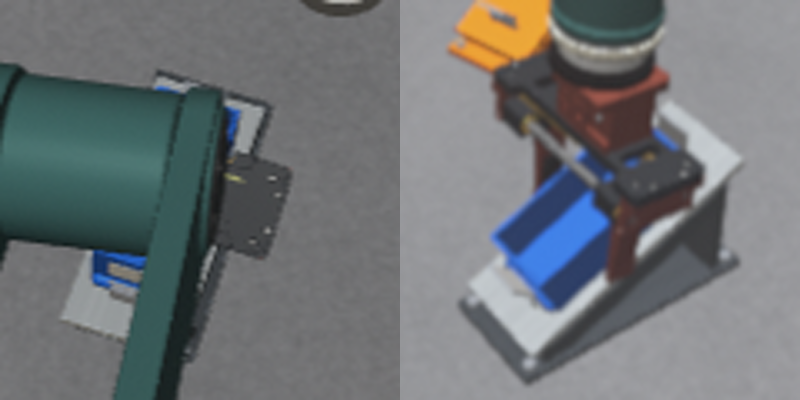

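```bash
python3 -m creep '[[0,0,-0.5,0],[0,0,-0.9,0],[0,0,-1,0],[0,0,-1,0],[0,0,-1,0],[0,-0.4,-0.5,0],[0,-0.9,0,0],[0,-1,0,0],[0,-1,0,0],[0,-1,0,0],[0,-1,0,0],[0,-1,0,0],[0,-1,0,0]]' 1;python3 plan.py 536 365.5 150 -13.3;python3 look.py 9;python3 tilt.py 9
```

```text
time_s: 12.32
position: [621.9, 206.0, 210.1]
tool_rot: [0.988, -0.148, 0.031, 0.009]
wrist_force: [0.6, 0.5, -0.6]
gripper_width: 87.5
t 12.32 pos [621.9 206.  210.1] yaw -17.02 tilt 3.69 w 87.5 F [ 0.6  0.5 -0.6] T [0.09 0.1  0.05]
turn -0.74 shift now-frame [-4.41 -4.26  1.69] final-frame [-4.01 -4.51  2.  ]
scene 1704
 n [-0.01  1.    0.  ] pitch-vs-bed -87.7 cnt 475 c [  1.5 -28.8  23.2] lo [-71. -31.  -1.] hi [ 73. -27.  46.]
 n [-0.009  1.    -0.021] pitch-vs-bed -157.6 cnt 409 c [-1.3 34.4 25.5] lo [-75.  32.   6.] hi [75. 36. 47.]
 n [-0.001 -0.05   0.999] pitch-vs-bed -0.1 cnt 332 c [ -0.3 -11.8   1.7] lo [-68. -30.  -1.] hi [69. 33.  6.]
top 1599
 n [0.    0.032 0.999] pitch-vs-bed 0.0 cnt 543 c [7.9 2.7 3.2] lo [-52. -26.   1.] hi [93. 41.  5.]
 n [-0.005  0.999 -0.037] pitch-vs-bed -172.4 cnt 202 c [ 0.2 30.6 28.2] lo [-80.  28.  -1.] hi [73. 33. 50.]
 n [-0.002  0.037  0.999] pitch-vs-bed -0.1 cnt 187 c [7.8 6.  5.6] lo [-82. -31.   4.] hi [73. 28.  8.]
```

View pics/z9.png

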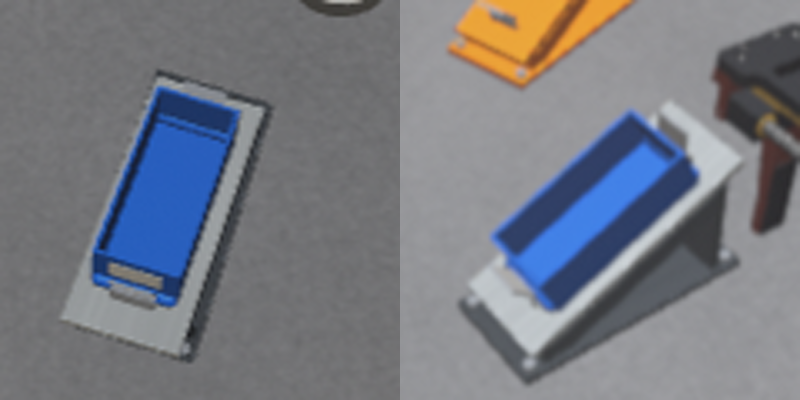

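```bash
python3 -m creep '[[-0.6,-0.6,0,-0.25],[-0.8,-0.8,0.1,-0.25],[-0.8,-0.8,0.2,-0.25],[-0.8,-0.8,0.2,0],[-0.8,-0.7,0.3,0],[-0.5,-0.4,0.2,0],[-0.1,-0.1,0,0],[0,0,0,0],[0,0,0,0]]';python3 plan.py 536 365.5 120 -13.3
```

```text
time_s: 13.17
position: [521.9, 359.6, 160.2]
tool_rot: [0.993, -0.113, 0.026, 0.016]
wrist_force: [0.2, -0.4, 0.6]
gripper_width: 88.0
t 13.17 pos [521.9 359.6 160.2] yaw -12.93 tilt 3.46 w 88.0 F [ 0.2 -0.4  0.6] T [0.06 0.04 0.02]
turn 0.07 shift now-frame [ 0.34 -0.33  1.35] final-frame [ 0.41 -0.3   1.34]
```

```bash
python3 -m creep '[[0.2,-0.2,0,0],[0.15,-0.1,0,0],[0,0,0.3,0],[0,0,0.3,0],[0,0,0,0],[0,0,0,0],[0,0,0,0]]';python3 plan.py 536 365.5 51 -13.3
```

```text
time_s: 13.75
position: [542.3, 360.2, 141.9]
tool_rot: [0.993, -0.117, 0.027, 0.016]
wrist_force: [-0.3, -0.5, -0.3]
gripper_width: 88.0
t 13.75 pos [542.3 360.2 141.9] yaw -13.35 tilt 3.62 w 88.0 F [-0.3 -0.5 -0.3] T [ 0.05 -0.01 -0.  ]
turn -0.01 shift now-frame [-0.42 -0.2   3.01] final-frame [-0.24 -0.12  3.03]
```

```bash
python3 -m creep '[[-0.15,-0.1,0.5,0],[-0.1,0,0.7,0],[-0.05,0,0.6,0],[0,0,0.3,0],[0,0,0,0],[0,0,0,0]]';python3 plan.py 536 365.5 51 -13.3
```

```text
time_s: 14.25
position: [538.8, 363.3, 78.4]
tool_rot: [0.993, -0.117, 0.029, 0.015]
wrist_force: [0.6, 0.1, -0.0]
gripper_width: 87.9
t 14.25 pos [538.8 363.3  78.4] yaw -13.38 tilt 3.72 w 87.9 F [ 0.6  0.1 -0. ] T [0.03 0.06 0.05]
turn -0.02 shift now-frame [-0.16 -0.07  0.9 ] final-frame [-0.11 -0.05  0.91]
```

```bash
python3 -m creep '[[-0.1,-0.05,0.4,0],[-0.05,0,0.4,0],[0,0,0.1,0],[0,0,0,0],[0,0,0,0],[0,0,0,0]]';python3 plan.py 536 365.5 51 -13.3
```

```text
time_s: 14.75
position: [537.8, 366.1, 51.3]
tool_rot: [0.993, -0.117, 0.03, 0.014]
wrist_force: [-0.2, 0.2, 0.4]
gripper_width: 87.7
t 14.75 pos [537.8 366.1  51.3] yaw -13.38 tilt 3.84 w 87.7 F [-0.2  0.2  0.4] T [0.02 0.03 0.02]
turn -0.02 shift now-frame [-0.05  0.03  0.01] final-frame [-0.05  0.03  0.01]
```

```bash
python3 -m creep '[[0,0,0,0],[0,0,0,0],[0,0,0,0],[0,0,0,0],[0,0,0,0],[0,0,0,0],[0,0,0,0]]' -1; python3 plan.py 536 365.5 51 -13.3; python3 -m creep '[[0,0,-0.3,0],[0,0,-0.6,0],[0,0,-0.9,0],[0,0,-0.9,0],[0,0,-0.9,0],[0,0,-0.9,0],[0,0,-0.6,0],[0,0,-0.3,0],[0,0,0,0],[0,0,0,0]]';python3 plan.py 566 -2 215 -16.9
```

```text
time_s: 15.33
position: [538.9, 366.5, 53.0]
tool_rot: [0.993, -0.117, 0.032, 0.013]
wrist_force: [-0.3, -0.6, -1.4]
gripper_width: 51.5
t 15.33 pos [538.9 366.5  53. ] yaw -13.39 tilt 3.92 w 51.5 F [-0.3 -0.6 -1.4] T [0.06 0.01 0.05]
turn -0.02 shift now-frame [-0.09  0.05  0.06] final-frame [-0.09  0.06  0.07]
time_s: 16.17
position: [525.9, 371.1, 223.4]
tool_rot: [0.993, -0.117, 0.029, 0.014]
wrist_force: [-0.6, 0.5, -1.6]
gripper_width: 51.8
t 16.17 pos [525.9 371.1 223.4] yaw -13.39 tilt 3.71 w 51.8 F [-0.6  0.5 -1.6] T [ 0.07  0.02 -0.01]
turn 0.7 shift now-frame [ 4.16 11.77  0.79] final-frame [ 4.89 11.51  0.28]
```

```bash
python3 -m creep '[[0.2,0.5,0,0.2],[0.3,0.8,0,0.2],[0.4,0.9,0,0.2],[0.4,0.9,0,0.1],[0.4,0.9,0,0],[0.4,0.9,0,0],[0.4,0.9,0,0],[0.4,0.9,0,0],[0.4,0.9,0,0],[0.4,0.9,0,0],[0.4,0.8,0,0],[0.2,0.4,0,0],[0,0.1,0,0],[0,0,0,0],[0,0,0,0]]';python3 plan.py 563.3 -3.9 218 -16.9
```

```text
time_s: 17.42
position: [549.1, 25.2, 213.2]
tool_rot: [0.988, -0.153, 0.01, 0.022]
wrist_force: [0.4, 0.1, -1.7]
gripper_width: 51.7
t 17.42 pos [549.1  25.2 213.2] yaw -17.6 tilt 2.75 w 51.7 F [ 0.4  0.1 -1.7] T [ 0.06 -0.02  0.03]
turn -0.14 shift now-frame [ 0.75  0.78 -0.11] final-frame [ 0.73  0.79 -0.16]
```

```bash
python3 -m creep '[[0.35,0.35,-0.1,-0.1],[0.35,0.35,-0.1,0],[0,0.05,0,0],[0,0,0,0],[0,0,0,0],[0,0,0,0]]';python3 plan.py 563.3 -3.9 200 -16.9; python3 look.py 10; python3 tilt.py 10
```

```text
time_s: 17.92
position: [560.1, 1.4, 218.3]
tool_rot: [0.989, -0.147, 0.007, 0.021]
wrist_force: [-1.3, -0.0, -0.7]
gripper_width: 51.6
t 17.92 pos [560.1   1.4 218.3] yaw -16.92 tilt 2.53 w 51.6 F [-1.3 -0.  -0.7] T [ 0.14  0.03 -0.  ]
turn -0.0 shift now-frame [0.14 0.11 0.62] final-frame [0.16 0.14 0.61]
scene 2920
 n [-0.015  1.     0.019] pitch-vs-bed -36.8 cnt 902 c [-26.9  32.7  78.3] lo [-123.   30.    6.] hi [ 76.  36. 175.]
 n [ 0.019  0.997 -0.076] pitch-vs-bed 165.7 cnt 528 c [-18.3 -21.9  90.1] lo [-89. -31.  -1.] hi [ 73. -14. 176.]
 n [-0.015  1.     0.022] pitch-vs-bed -34.6 cnt 407 c [-29.7  30.   91.9] lo [-115.   27.    5.] hi [ 74.  34. 176.]
top 490
 n [ 0.007  1.    -0.019] pitch-vs-bed 159.5 cnt 178 c [-54.8 -21.9  90.9] lo [-128.  -25.    1.] hi [ 75. -19. 178.]
 n [ 0.038  0.997 -0.066] pitch-vs-bed 150.2 cnt 52 c [-48.2 -22.5  97.5] lo [-128.  -31.    8.] hi [ 73. -17. 179.]
 n [0.929 0.007 0.371] pitch-vs-bed 68.2 cnt 58 c [  0.7  -3.8 145.1] lo [-13. -15. 106.] hi [ 16.   8. 179.]
```

View pics/s10.png

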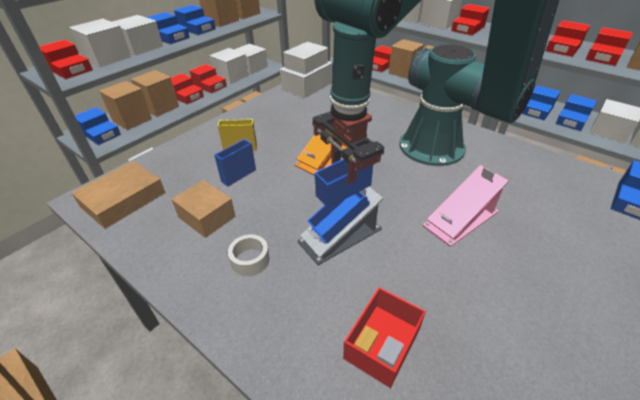

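```bash
python3 -m creep '[[0.1,0.1,0.2,0],[0,0.03,0.3,0],[0,0,0.3,0],[0,0,0.1,0],[0,0,0,0]]';python3 plan.py 563.3 -3.9 182 -16.9;
```

```text
time_s: 18.43
position: [567.3, -5.5, 192.1]
tool_rot: [0.989, -0.146, 0.013, 0.022]
wrist_force: [-0.1, 0.5, 3.7]
gripper_width: 52.0
t 18.43 pos [567.3  -5.5 192.1] yaw -16.81 tilt 2.88 w 52.0 F [-0.1  0.5  3.7] T [0.38 0.39 0.02]
turn 0.02 shift now-frame [-0.15 -0.03  0.33] final-frame [-0.14 -0.01  0.34]
```

```bash
python3 -m creep '[[-0.1,0,0.25,0],[0,0,0.2,0],[0,0,0.1,0],[0,0,0,0]]';python3 plan.py 563.3 -3.9 182 -16.9;python3 look.py 11; python3 tilt.py 11
```

```text
time_s: 18.77
position: [575.0, -8.4, 179.1]
tool_rot: [0.989, -0.147, 0.023, 0.022]
wrist_force: [-1.7, 0.7, 2.7]
gripper_width: 51.8
t 18.77 pos [575.   -8.4 179.1] yaw -16.84 tilt 3.71 w 51.8 F [-1.7  0.7  2.7] T [ 0.34  0.34 -0.04]
turn 0.01 shift now-frame [-0.41 -0.02 -0.12] final-frame [-0.42 -0.03 -0.1 ]
scene 2292
 n [ 0.016  0.999 -0.03 ] pitch-vs-bed 151.1 cnt 649 c [-16.3  25.6  84.1] lo [-92.  21.   9.] hi [ 79.  28. 136.]
 n [ 0.035  0.998 -0.043] pitch-vs-bed 140.7 cnt 512 c [  3.2 -24.   86.2] lo [-54. -30.   0.] hi [ 73. -20. 137.]
 n [-0.008  0.998  0.068] pitch-vs-bed -6.7 cnt 409 c [ 0.1 33.5 34.6] lo [-86.  27.   9.] hi [ 76.  36. 137.]
top 290
 n [ 0.022  0.999 -0.049] pitch-vs-bed 156.3 cnt 123 c [-46.8 -26.6  82. ] lo [-97. -32.  10.] hi [ 72. -24. 139.]
 n [ 0.992 -0.004  0.129] pitch-vs-bed 82.6 cnt 69 c [ 31.3 -12.5 112.6] lo [ 27. -22.  77.] hi [ 37.  -5. 139.]
 n [-0.017  0.988  0.155] pitch-vs-bed -6.3 cnt 47 c [-26.  -27.3  24.7] lo [-80. -33.   1.] hi [ 74. -23.  48.]
```

View pics/s11.png

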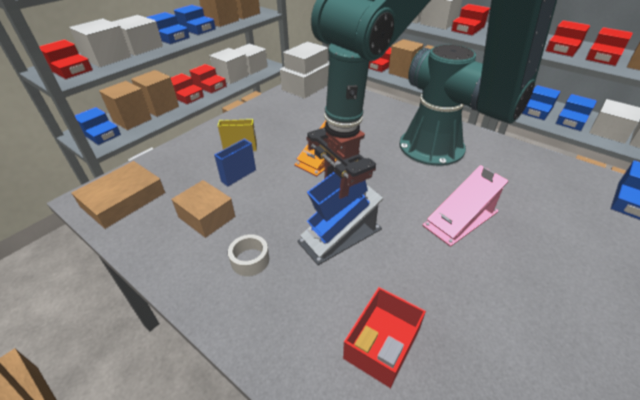

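```bash
python3 -m creep '[[-0.15,0,0.25,0],[-0.1,0,0.15,0],[0,0,0,0]]';python3 plan.py 563.3 -3.9 182 -16.9;python3 look.py 12; python3 tilt.py 12
```

```text
time_s: 19.12
position: [577.7, -9.5, 170.7]
tool_rot: [0.988, -0.147, 0.034, 0.023]
wrist_force: [0.1, 0.0, -1.0]
gripper_width: 52.1
t 19.12 pos [577.7  -9.5 170.7] yaw -16.81 tilt 4.69 w 52.1 F [ 0.1  0.  -1. ] T [0.12 0.08 0.01]
turn 0.02 shift now-frame [-0.49 -0.02 -0.41] final-frame [-0.51 -0.04 -0.38]
scene 2209
 n [ 0.013  0.999 -0.039] pitch-vs-bed 161.8 cnt 608 c [-8.4 25.4 78.6] lo [-87.  20.   8.] hi [ 79.  30. 184.]
 n [ 0.026  0.999 -0.044] pitch-vs-bed 149.5 cnt 524 c [  5.1 -23.9  83.1] lo [-50. -30.  -0.] hi [ 75. -20. 127.]
 n [-0.005  1.    -0.004] pitch-vs-bed -130.3 cnt 442 c [ 2.9 33.9 26.8] lo [-73.  32.   5.] hi [ 77.  35. 184.]
top 297
 n [ 0.012  0.999 -0.032] pitch-vs-bed 159.4 cnt 117 c [-39.6 -26.4  77.9] lo [-93. -30.   7.] hi [ 75. -24. 130.]
 n [ 0.998 -0.061  0.029] pitch-vs-bed 88.3 cnt 79 c [ 38.3 -11.7 101.8] lo [ 36. -23.  64.] hi [ 40.  -3. 130.]
 n [-0.014  0.985  0.173] pitch-vs-bed -4.6 cnt 44 c [-33.7 -28.5  27.7] lo [-81. -33.   1.] hi [ 73. -23.  47.]
```

View pics/z12.png

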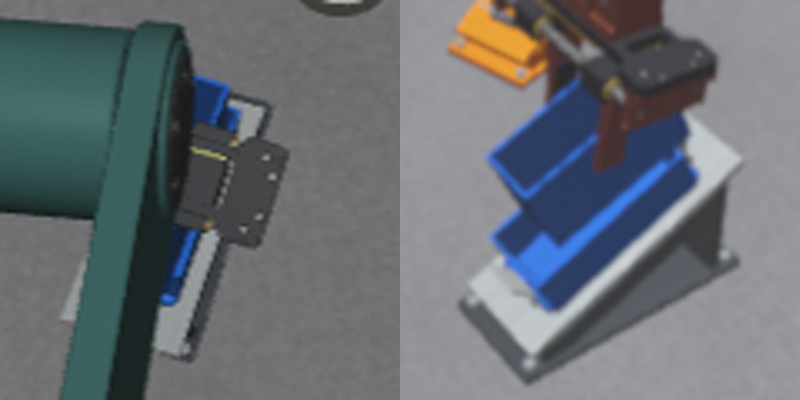

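```bash
python3 -m creep '[[0.25,-0.04,0.08,0],[0.3,0,0.15,0],[0.2,0,0.1,0],[0,0,0,0],[0,0,0,0]]';python3 plan.py 563.3 -3.9 182 -16.9;python3 look.py 13; python3 tilt.py 13
```

```text
time_s: 19.63
position: [598.8, -15.2, 158.0]
tool_rot: [0.989, -0.147, 0.029, 0.023]
wrist_force: [-0.1, -0.7, -1.8]
gripper_width: 51.9
t 19.63 pos [598.8 -15.2 158. ] yaw -16.8 tilt 4.26 w 51.9 F [-0.1 -0.7 -1.8] T [ 0.09  0.02 -0.02]
turn 0.02 shift now-frame [-1.19  0.02 -0.88] final-frame [-1.24 -0.01 -0.8 ]
scene 1982
 n [ 0.022  0.999 -0.034] pitch-vs-bed 147.0 cnt 602 c [16.8 26.1 76.8] lo [-76.  21.   7.] hi [ 79.  32. 186.]
 n [-0.003  1.     0.001] pitch-vs-bed -64.4 cnt 448 c [ 0.4 33.9 26.6] lo [-74.  32.   5.] hi [76. 35. 46.]
 n [ 0.011  0.999 -0.03 ] pitch-vs-bed 159.4 cnt 452 c [ 22.8 -22.6  91.6] lo [-21. -25.   2.] hi [ 75. -20. 126.]
top 257
 n [-0.017  1.    -0.003] pitch-vs-bed -99.6 cnt 88 c [-26.1 -25.3  64.5] lo [-79. -28.   1.] hi [ 64. -22. 125.]
 n [ 0.008  0.975 -0.221] pitch-vs-bed 178.0 cnt 55 c [-20.4 -28.6  57. ] lo [-75. -33.  33.] hi [ 65. -13. 125.]
 n [ 0.999 -0.032  0.02 ] pitch-vs-bed 88.9 cnt 43 c [ 63.4 -12.8 102.4] lo [ 62. -21.  78.] hi [ 64.  -6. 124.]
```

View pics/z13.png

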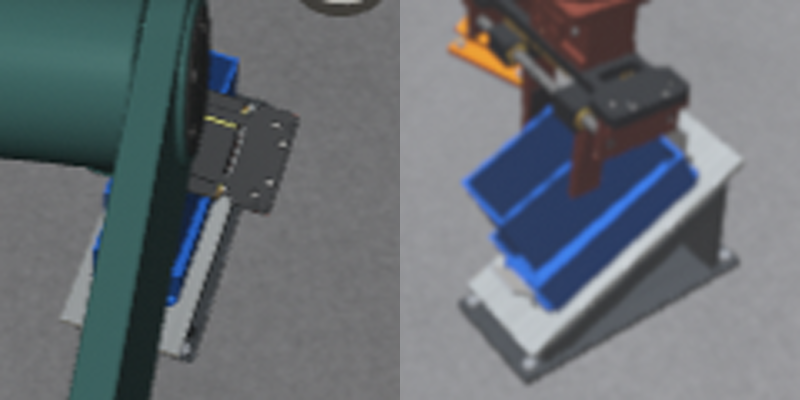

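```bash
python3 -m creep '[[-0.12,-0.02,0.2,0],[-0.12,0,0.22,0],[0,0,0.05,0],[0,0,0,0]]';python3 plan.py 579.7 -11 117 -16.9;python3 look.py 14; python3 tilt.py 14
```

```text
time_s: 20.07
position: [590.7, -12.6, 141.9]
tool_rot: [0.989, -0.146, 0.029, 0.023]
wrist_force: [0.5, 0.5, -1.0]
gripper_width: 52.0
t 20.07 pos [590.7 -12.6 141.9] yaw -16.78 tilt 4.21 w 52.0 F [ 0.5  0.5 -1. ] T [0.08 0.07 0.01]
turn 0.02 shift now-frame [-0.42  0.02  0.81] final-frame [-0.37  0.05  0.83]
scene 1715
 n [ 0.015  0.999 -0.03 ] pitch-vs-bed 152.8 cnt 488 c [20.3 26.3 64.9] lo [-73.  24.  12.] hi [ 79.  29. 104.]
 n [-0.01  1.    0.01] pitch-vs-bed -43.4 cnt 438 c [ 5.6 33.8 26.7] lo [-75.  31.   6.] hi [ 76.  36. 166.]
 n [ 0.017  0.999 -0.033] pitch-vs-bed 152.2 cnt 440 c [ 21.9 -22.4  73. ] lo [-21. -26.   1.] hi [ 71. -19. 107.]
top 244
 n [ 0.014  0.999 -0.041] pitch-vs-bed 161.0 cnt 77 c [-19.9 -25.8  61.9] lo [-78. -29.  10.] hi [ 71. -23. 109.]
 n [1.    0.013 0.021] pitch-vs-bed 88.8 cnt 53 c [ 62.2 -12.6  86. ] lo [ 60. -22.  59.] hi [ 64.  -5. 107.]
 n [-0.021  0.995 -0.101] pitch-vs-bed -168.1 cnt 43 c [-37.7 -31.   46.5] lo [-74. -33.  25.] hi [ 60. -23. 106.]
```

```bash
python3 -m creep '[[-0.1,0,0.2,0],[-0.1,0,0.2,0],[-0.04,0,0.15,0],[0,0,0.05,0],[0,0,0,0]]';python3 plan.py 579.7 -11 117 -16.9;python3 look.py 15; python3 tilt.py 15
```

```text
time_s: 20.58
position: [584.8, -11.5, 122.6]
tool_rot: [0.989, -0.146, 0.029, 0.023]
wrist_force: [0.6, 0.3, -1.2]
gripper_width: 51.6
t 20.58 pos [584.8 -11.5 122.6] yaw -16.79 tilt 4.28 w 51.6 F [ 0.6  0.3 -1.2] T [0.07 0.03 0.03]
turn 0.02 shift now-frame [-0.18  0.03  0.18] final-frame [-0.17  0.03  0.19]
scene 1413
 n [0.003 1.    0.019] pitch-vs-bed 8.8 cnt 416 c [ 7.5 34.1 28. ] lo [-73.  30.   6.] hi [ 78.  36. 145.]
 n [ 0.015  1.    -0.023] pitch-vs-bed 146.5 cnt 427 c [ 24.3 -23.3  51.4] lo [-17. -26.   3.] hi [ 78. -21.  88.]
 n [ 0.021  0.999 -0.038] pitch-vs-bed 151.4 cnt 262 c [35.9 25.8 58. ] lo [-42.  22.   9.] hi [79. 28. 86.]
top 232
 n [-0.029  0.996 -0.082] pitch-vs-bed -160.6 cnt 63 c [ -0.3 -29.2  55.2] lo [-75. -33.  26.] hi [ 74. -23.  90.]
 n [0.996 0.084 0.015] pitch-vs-bed 89.1 cnt 55 c [ 65.4 -13.4  63.4] lo [ 64. -32.  36.] hi [68. -6. 88.]
 n [-0.062  0.996 -0.059] pitch-vs-bed -133.6 cnt 37 c [-32.4 -25.7  39.5] lo [-77. -31.   7.] hi [ 68. -16.  84.]
```

```bash
python3 -m creep '[[-0.1,0,0.12,0],[-0.05,0,0.1,0],[0,0,0.05,0],[0,0,0,0]]';python3 plan.py 579.7 -11 117 -16.9
```

```text
time_s: 21.02
position: [585.0, -11.6, 119.5]
tool_rot: [0.988, -0.147, 0.034, 0.023]
wrist_force: [0.5, 0.4, -1.6]
gripper_width: 51.7
t 21.02 pos [585.  -11.6 119.5] yaw -16.8 tilt 4.75 w 51.7 F [ 0.5  0.4 -1.6] T [0.03 0.06 0.  ]
turn 0.02 shift now-frame [-0.18  0.03  0.07] final-frame [-0.17  0.03  0.08]
```

```bash
python3 -m creep '[[-0.15,0,0.12,0],[-0.1,0,0.1,0],[0,0,0.05,0],[0,0,0,0]]';python3 plan.py 579.7 -11 117 -16.9;python3 look.py 16; python3 tilt.py 16
```

```text
time_s: 21.35
position: [585.2, -11.6, 119.0]
tool_rot: [0.988, -0.146, 0.043, 0.024]
wrist_force: [-0.9, 0.7, -1.4]
gripper_width: 51.9
t 21.35 pos [585.2 -11.6 119. ] yaw -16.77 tilt 5.66 w 51.9 F [-0.9  0.7 -1.4] T [ 0.15  0.12 -0.01]
turn 0.03 shift now-frame [-0.19  0.03  0.05] final-frame [-0.18  0.03  0.07]
scene 1374
 n [ 0.017  0.999 -0.032] pitch-vs-bed 151.8 cnt 436 c [ 25.9 -23.1  48.4] lo [-18. -26.   1.] hi [ 78. -20.  82.]
 n [-0.002  1.     0.   ] pitch-vs-bed -81.3 cnt 435 c [ 7.3 34.2 26.3] lo [-73.  33.   5.] hi [77. 36. 54.]
 n [ 0.017  0.999 -0.044] pitch-vs-bed 158.8 cnt 230 c [37.2 25.9 59.6] lo [-38.  23.  13.] hi [ 77.  32. 148.]
top 243
 n [ 0.996 -0.093 -0.013] pitch-vs-bed 90.8 cnt 75 c [ 66.4 -13.1  58.8] lo [ 63. -30.  24.] hi [68. -2. 84.]
 n [-0.005  0.99  -0.143] pitch-vs-bed -178.0 cnt 58 c [  3.7 -29.1  55.4] lo [-75. -33.  26.] hi [ 76. -24.  85.]
 n [ 0.01   1.    -0.001] pitch-vs-bed 97.2 cnt 32 c [-16.  -26.4  40.5] lo [-57. -28.  18.] hi [ 77. -25. 158.]
```

View pics/z16.png

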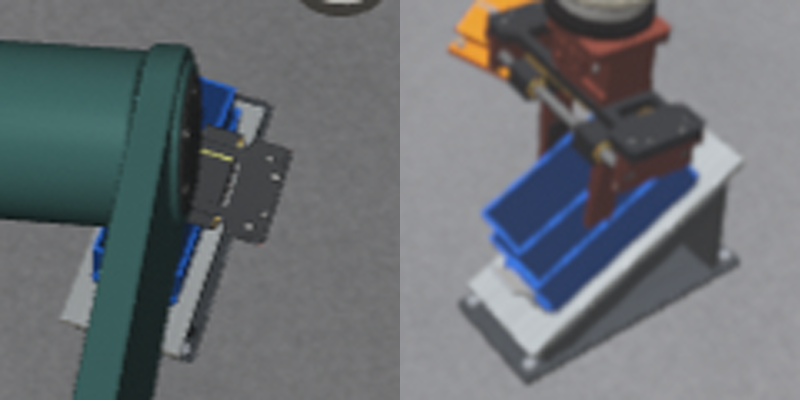

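```bash
python3 -m creep '[[0,0,0.03,0],[0,0,0,0],[0,0,0,0],[0,0,0,0],[0,0,-0.2,0],[0,0,-0.5,0],[0,0,-0.8,0],[0,0,-1,0],[0,0,-1,0],[0,0,-0.8,0],[0,0.3,0,0],[0,0.9,0,0],[0,1,0,0],[0,1,0,0],[0,1,0,0],[0,1,0,0],[0,1,0,0]]' 1;python3 plan.py 550 -427.5 240 -4.3;python3 look.py 17;python3 tilt.py 17
```

```text
time_s: 22.87
position: [519.7, -183.4, 257.5]
tool_rot: [0.989, -0.141, 0.043, 0.023]
wrist_force: [-0.3, 0.2, -0.3]
gripper_width: 87.9
t 22.87 pos [ 519.7 -183.4  257.5] yaw -16.19 tilt 5.61 w 87.9 F [-0.3  0.2 -0.3] T [0.1  0.04 0.07]
turn -2.38 shift now-frame [3.17 7.5  1.13] final-frame [1.62 8.04 0.58]
scene 2031
 n [ 0.015  1.    -0.009] pitch-vs-bed 120.8 cnt 621 c [  2.6 -24.1  49.3] lo [-71. -27.  13.] hi [ 72. -22.  81.]
 n [ 0.017  1.    -0.005] pitch-vs-bed 106.7 cnt 490 c [ 4.4 25.1 58.7] lo [-72.  22.   9.] hi [79. 28. 82.]
 n [-0.  1. -0.] pitch-vs-bed -176.9 cnt 449 c [ 2.3 34.2 26.7] lo [-75.  32.   6.] hi [78. 36. 46.]
top 1657
 n [ 0.016  1.    -0.021] pitch-vs-bed 142.1 cnt 292 c [ 5.9 21.3 46.8] lo [-79.  18.   3.] hi [70. 24. 84.]
 n [-0.01  -0.029  1.   ] pitch-vs-bed -0.6 cnt 233 c [21.7  0.5  6. ] lo [-79. -19.   4.] hi [69. 31.  8.]
 n [ 0.022  0.998 -0.051] pitch-vs-bed 156.9 cnt 171 c [ -8.8 -26.9  56.3] lo [-78. -30.   8.] hi [ 75. -23.  83.]
```

View pics/z17.png

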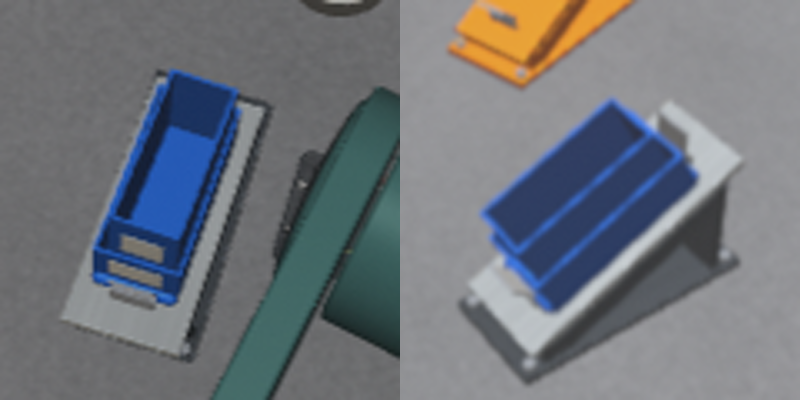

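```bash
cat > rim.py <<'E'
from tilt import *
tag,lo,hi=sys.argv[1],float(sys.argv[2]),float(sys.argv[3])
for t,n_ in (('s','scene'),('t','top')):
    p,d,X=pts(t+tag,n_); W=bed(X); m=blue(p)&(d>0)&(np.abs(W[...,0])<130)&(np.abs(W[...,1])<60)&(W[...,2]>lo)&(W[...,2]<hi)
    S=W[m]; r=cv2.minAreaRect(S[:,:2].astype(np.float32)); print(n_,len(S),np.round(r[0],1),np.round(r[1],1),round(r[2],1),'z',S[:,2].max().round(1), np.percentile(S[:,0],[1,99]).round(1),np.percentile(S[:,1],[1,99]).round(1))
E
python3 rim.py 17 74 95; python3 rim.py 9 40 60
```

```text
scene 248 [3.5 0.5] [ 53.6 134.2] 89.1 z 82.5 [-62.9  70.2] [-26.3  27.4]
top 235 [ 2.4 -1.5] [ 52.4 136. ] 89.0 z 84.0 [-65.3  69.9] [-28.2  24.9]
scene 235 [0.8 2. ] [149.7  67.5] 0.2 z 47.0 [-73.5  75.4] [-31.4  35.6]
top 251 [0.1 0.5] [153.2  66.1] 0.3 z 49.8 [-75.9  74.6] [-32.7  33.4]
```

```bash
python3 -m creep '[[0.2,0.9,0,-0.4],[0.2,0.9,0,-0.5],[0.2,0.9,0.1,-0.5],[0.2,0.9,0.1,-0.5],[0.2,0.9,0.1,-0.4],[0.2,0.9,0.1,0],[0.2,0.8,0.1,0],[0.2,0.5,0,0],[0,0.1,0,0],[0,0,0,0],[0,0,0,0]]';python3 plan.py 550 -427.5 150 -4.3
```

```text
time_s: 23.88
position: [531.3, -398.5, 247.8]
tool_rot: [0.998, -0.039, 0.037, 0.024]
wrist_force: [1.1, -0.5, -0.4]
gripper_width: 87.9
t 23.88 pos [ 531.3 -398.5  247.8] yaw -4.42 tilt 5.02 w 87.9 F [ 1.1 -0.5 -0.4] T [ 0.07  0.02 -0.06]
turn -0.02 shift now-frame [0.45 0.77 3.34] final-frame [0.69 0.92 3.26]
```

```bash
python3 -m creep '[[0.2,0.35,0.2,0],[0.2,0.35,0.4,0],[0.1,0.1,0.5,0],[0,0,0.4,0],[0,0,0.1,0],[0,0,0,0],[0,0,0,0],[0,0,0,0]]';python3 plan.py 550 -427.5 130 -4.3
```

```text
time_s: 24.55
position: [549.6, -423.0, 196.8]
tool_rot: [0.998, -0.037, 0.036, 0.022]
wrist_force: [-1.2, -0.5, 1.5]
gripper_width: 87.7
t 24.55 pos [ 549.6 -423.   196.8] yaw -4.14 tilt 4.83 w 87.7 F [-1.2 -0.5  1.5] T [0.03 0.04 0.02]
turn 0.03 shift now-frame [-0.14  0.06  2.23] final-frame [0.02 0.15 2.23]
```

```bash
python3 -m creep '[[-0.06,0.02,0.5,0],[-0.06,0.02,0.6,0],[0,0,0.6,0],[0,0,0.3,0],[0,0,0,0],[0,0,0,0]]';python3 plan.py 551 -428.4 85 -4.3
```

```text
time_s: 25.05
position: [552.7, -428.3, 140.8]
tool_rot: [0.998, -0.036, 0.039, 0.025]
wrist_force: [0.1, -0.2, 0.4]
gripper_width: 87.7
t 25.05 pos [ 552.7 -428.3  140.8] yaw -4.07 tilt 5.35 w 87.7 F [ 0.1 -0.2  0.4] T [0.03 0.03 0.04]
turn 0.05 shift now-frame [-0.2  -0.08  1.85] final-frame [-0.05  0.01  1.86]
```

```bash
python3 -m creep '[[-0.1,-0.04,0.5,0.05],[-0.06,-0.04,0.6,0],[-0.03,0,0.4,0],[0,0,0.1,0],[0,0,0,0],[0,0,0,0]]';python3 plan.py 551 -428.4 85 -4.3
```

```text
time_s: 25.55
position: [554.5, -431.2, 98.3]
tool_rot: [0.998, -0.038, 0.043, 0.028]
wrist_force: [0.2, -0.3, 0.8]
gripper_width: 88.0
t 25.55 pos [ 554.5 -431.2   98.3] yaw -4.27 tilt 5.95 w 88.0 F [ 0.2 -0.3  0.8] T [0.1  0.06 0.  ]
turn 0.01 shift now-frame [-0.16 -0.11  0.43] final-frame [-0.12 -0.08  0.44]
```

```bash
python3 -m creep '[[-0.2,-0.12,0.3,0],[-0.05,-0.03,0.2,0],[0,0,0,0]]';python3 plan.py 551 -428.4 85 -4.3; python3 - <<'E'
from h import *
snap('top','t18');snap('scene','s18')
b=cv2.imread('pics/s18.png');cv2.imwrite('pics/z18.png',cv2.resize(b[90:210,180:310],(780,720))[:600])
E
```

```text
time_s: 25.8
position: [550.7, -428.8, 85.6]
tool_rot: [0.998, -0.038, 0.046, 0.03]
wrist_force: [-0.3, 0.0, 0.7]
gripper_width: 88.1
t 25.8 pos [ 550.7 -428.8   85.6] yaw -4.24 tilt 6.28 w 88.1 F [-0.3  0.   0.7] T [ 0.05 -0.02  0.01]
turn 0.01 shift now-frame [ 0.01 -0.02  0.02] final-frame [ 0.01 -0.02  0.02]
```

View pics/z18.png

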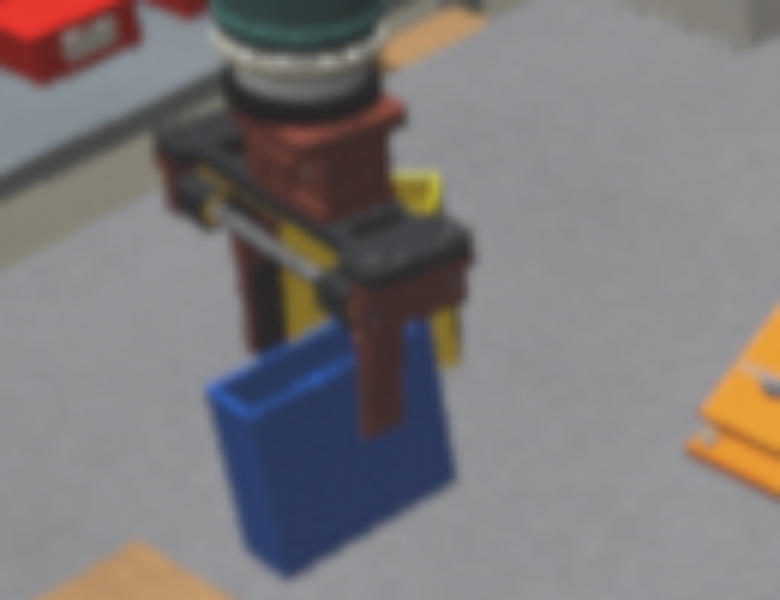

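```bash
python3 -m creep '[[0,0,0,0],[0,0,0,0],[0,0,0,0],[0,0,0,0],[0,0,0,0],[0,0,0,0],[0,0,0,0],[0,0,0,0]]' -1; python3 plan.py 551 -428.4 85 -4.3; python3 -m creep '[[0,0,-0.3,0],[0,0,-0.6,0],[0,0,-0.9,0],[0,0,-0.9,0],[0,0,-0.9,0],[0,0,-0.9,0],[0,0,-0.9,0],[0,0,-0.6,0],[0,0,-0.3,0],[0,0,0,0],[0,0,0,0]]';python3 plan.py 551 -428.4 290 -4.3; python3 - <<'E'
from m import *
snap('top','t19');snap('scene','s19')
for t,n in (('s19','scene'),('t19','top')):
    p,d,X=pts(t,n); m=blue(p)&(d>0)&(X[...,2]>120)&(np.abs(X[...,1]+428)<80)&(np.abs(X[...,0]-550)<110)
    S=X[m]; print(n,len(S),S.min(0).round(),S.max(0).round())
    rng=np.random.default_rng(0)
    for _ in range(3):
        best=0
        if len(S)<50: break
        for _ in range(300):
            a=S[rng.choice(len(S),3,False)]; nn=np.cross(a[1]-a[0],a[2]-a[0]); L=np.linalg.norm(nn)
            if L<20: continue
            nn/=L;q=np.abs((S-a[0])@nn)<1.5
            if q.sum()>best: best=q.sum();bq=q
        I=S[bq];c=I.mean(0);nn=np.linalg.svd(I-c)[2][2];nn*=np.sign(nn[np.argmax(abs(nn))]);print(nn.round(3),len(I),c.round(1)); S=S[~bq]
E
```

```text
time_s: 26.57
position: [552.9, -430.7, 88.9]
tool_rot: [0.998, -0.038, 0.048, 0.032]
wrist_force: [0.1, -0.0, -0.9]
gripper_width: 38.5
t 26.57 pos [ 552.9 -430.7   88.9] yaw -4.22 tilt 6.56 w 38.5 F [ 0.1 -0.  -0.9] T [0.02 0.06 0.  ]
turn 0.02 shift now-frame [-0.08 -0.08  0.12] final-frame [-0.07 -0.07  0.13]
time_s: 27.48
position: [531.2, -414.3, 285.6]
tool_rot: [0.998, -0.038, 0.044, 0.029]
wrist_force: [0.2, -0.3, -1.6]
gripper_width: 38.9
t 27.48 pos [ 531.2 -414.3  285.6] yaw -4.25 tilt 6.01 w 38.9 F [ 0.2 -0.3 -1.6] T [ 0.09  0.08 -0.  ]
turn 0.01 shift now-frame [ 0.7   0.42 -0.06] final-frame [ 0.69  0.42 -0.15]
scene 1430 [ 469. -436.  199.] [ 590. -386.  306.]
[0.065 0.998 0.022] 715 [ 533.4 -394.1  251.6]
[0.065 0.998 0.023] 230 [ 540.7 -396.7  249.8]
[ 0.996 -0.088 -0.005] 157 [ 587.  -415.2  256.7]
top 340 [ 469. -436.  201.] [ 586. -367.  384.]
[0.083 0.996 0.016] 211 [ 492.9 -391.8  259.6]
[ 0.997 -0.071 -0.023] 65 [ 583.  -422.5  284.4]
[0.072 0.997 0.023] 37 [ 560.9 -432.1  277.6]
```

View pics/s19.png

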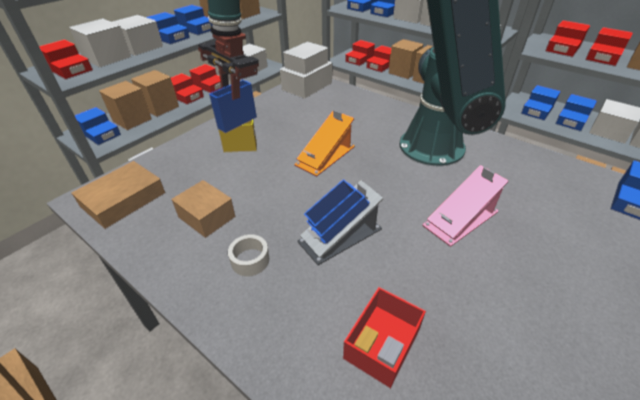

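```bash
python3 plan.py 578.5 -11 285 -16.9
```

```text
t 27.58 pos [ 531.  -414.1  284.4] yaw -4.26 tilt 5.91 w 38.8 F [-0.  -0.3 -2.1] T [0.05 0.07 0.01]
turn 2.53 shift now-frame [  0.58 -13.5   -0.69] final-frame [ -2.39 -13.32  -0.02]
```

```bash
python3 -m creep '[[0,-0.4,-0.05,0.5],[0,-0.7,-0.05,0.5],[-0.1,-0.8,-0.05,0.5],[-0.2,-0.9,-0.05,0.5],[-0.2,-0.9,-0.05,0.5],[-0.2,-0.9,-0.05,0],[-0.2,-0.9,-0.05,0],[-0.2,-0.9,-0.05,0],[-0.2,-0.9,-0.05,0],[-0.2,-0.9,-0.05,0],[-0.2,-0.9,-0.05,0],[-0.2,-0.9,-0.05,0],[-0.2,-0.8,-0.05,0],[-0.1,-0.5,0,0],[0,-0.2,0,0],[0,0,0,0],[0,0,0,0]]';python3 plan.py 578.5 -11 285 -16.9
```

```text
time_s: 29.0
position: [544.5, -43.6, 255.2]
tool_rot: [0.988, -0.154, 0.021, 0.017]
wrist_force: [-0.4, -1.3, -0.8]
gripper_width: 38.7
t 29.0 pos [544.5 -43.6 255.2] yaw -17.66 tilt 3.08 w 38.7 F [-0.4 -1.3 -0.8] T [-0.12  0.02  0.01]
turn -0.15 shift now-frame [ 0.79 -1.35 -0.99] final-frame [ 0.77 -1.37 -0.99]
```

```bash
python3 -m creep '[[0,0,-0.6,0],[0,0,-0.5,0],[0.1,-0.3,-0.1,-0.1],[0.3,-0.5,0,0],[0.3,-0.4,0,0],[0,-0.1,0,0],[0,0,0,0],[0,0,0,0]]';python3 plan.py 578.5 -11 270 -16.9; python3 look.py 20;python3 tilt.py 20
```

```text
time_s: 29.67
position: [575.5, -15.1, 286.2]
tool_rot: [0.988, -0.152, 0.017, 0.017]
wrist_force: [-0.0, -1.0, -1.7]
gripper_width: 38.7
t 29.67 pos [575.5 -15.1 286.2] yaw -17.47 tilt 2.74 w 38.7 F [-0.  -1.  -1.7] T [ 0.04  0.01 -0.05]
turn -0.11 shift now-frame [ 0.03 -0.18  0.54] final-frame [ 0.06 -0.16  0.54]
scene 3713
 n [-0.024  0.998  0.054] pitch-vs-bed -24.0 cnt 1266 c [-46.9  16.2 152.5] lo [-128.   11.    8.] hi [ 80.  27. 220.]
 n [0.032 0.999 0.011] pitch-vs-bed 71.1 cnt 710 c [ -6.1 -22.7  72.6] lo [-91. -26.  -1.] hi [ 75. -19. 220.]
 n [-0.002  0.991  0.137] pitch-vs-bed -0.7 cnt 510 c [-7.1 28.3 61.1] lo [-116.    7.    7.] hi [ 77.  36. 218.]
top 276
 n [ 0.051  0.999 -0.011] pitch-vs-bed 102.3 cnt 118 c [-35.8 -25.   52.1] lo [-79. -31.   5.] hi [ 73. -21. 216.]
 n [ 0.011  0.997 -0.07 ] pitch-vs-bed 171.3 cnt 75 c [-21.  -31.1  45. ] lo [-75. -33.  21.] hi [ 51. -19. 217.]
 n [-0.689  0.724  0.015] pitch-vs-bed -88.8 cnt 25 c [-69.8 -24.3  41.9] lo [-77. -31.   9.] hi [-64. -19. 104.]
```

View pics/s20.png

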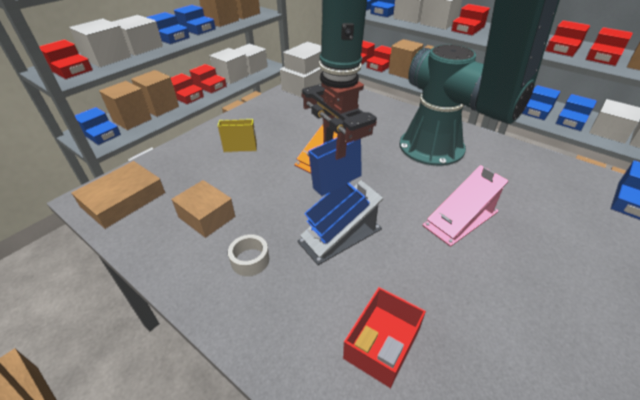

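```bash
python3 -m creep '[[0.05,-0.1,0.3,-0.1],[0,-0.04,0.3,0],[0,0,0.2,0],[0,0,0,0],[0,0,0,0]]';python3 plan.py 578.5 -11 255 -16.9
```

```text
time_s: 30.18
position: [579.3, -13.5, 260.6]
tool_rot: [0.989, -0.148, 0.018, 0.017]
wrist_force: [0.3, 1.1, 2.4]
gripper_width: 38.9
t 30.18 pos [579.3 -13.5 260.6] yaw -16.99 tilt 2.88 w 38.9 F [0.3 1.1 2.4] T [ 0.14 -0.04 -0.07]
turn -0.02 shift now-frame [-0.06 -0.08  0.18] final-frame [-0.05 -0.07  0.19]
```

```bash
python3 -m creep '[[-0.08,0,0.25,0],[-0.05,0,0.15,0],[0,0,0,0]]';python3 plan.py 578.5 -11 245 -16.9; python3 look.py 21;python3 tilt.py 21
```

```text
time_s: 30.43
position: [586.0, -12.7, 255.5]
tool_rot: [0.988, -0.149, 0.03, 0.015]
wrist_force: [0.2, 0.5, -1.3]
gripper_width: 37.9
t 30.43 pos [586.  -12.7 255.5] yaw -17.06 tilt 3.87 w 37.9 F [ 0.2  0.5 -1.3] T [0.09 0.09 0.  ]
turn -0.03 shift now-frame [-0.28  0.01  0.33] final-frame [-0.26  0.02  0.35]
scene 3435
 n [ 0.007  1.    -0.003] pitch-vs-bed 110.1 cnt 1133 c [-34.1  18.1 142.5] lo [-106.   16.   10.] hi [ 77.  20. 212.]
 n [ 0.038  0.999 -0.033] pitch-vs-bed 131.2 cnt 576 c [ -0.4 -20.9  93.5] lo [-74. -28.   0.] hi [ 73. -14. 212.]
 n [0.025 0.985 0.168] pitch-vs-bed 8.6 cnt 506 c [-1.9 28.5 54.6] lo [-84.   0.   8.] hi [ 77.  36. 212.]
top 334
 n [ 0.037  0.999 -0.04 ] pitch-vs-bed 137.2 cnt 161 c [-20.4 -24.7  71.4] lo [-80. -30.   6.] hi [ 65. -18. 212.]
 n [ 0.01   0.98  -0.199] pitch-vs-bed 177.3 cnt 80 c [-14.2 -29.6  49.8] lo [-74. -33.  29.] hi [ 67. -20. 100.]
 n [-0.059  0.998 -0.01 ] pitch-vs-bed -99.9 cnt 35 c [-50.8 -19.9  72.1] lo [-80. -24.   6.] hi [ 69. -12. 213.]
```

View pics/z21.png

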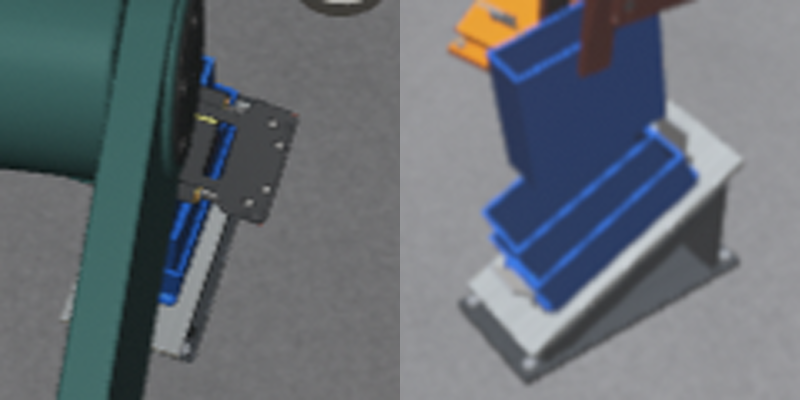

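```bash
cat > side.py <<'E'
from tilt import *
tag=sys.argv[1]; yc=float(sys.argv[2]); zmin=float(sys.argv[3])
p,d,X=pts('s'+tag,'scene'); W=bed(X); m=blue(p)&(d>0)&(np.abs(W[...,1]-yc)<2.5)&(W[...,2]>zmin)&(np.abs(W[...,0])<140)
m=cv2.morphologyEx(m.astype(np.uint8),cv2.MORPH_OPEN,np.ones((3,3)))>0
S=W[m][:,[0,2]].astype(np.float32); r=cv2.minAreaRect(S); print(len(S),np.round(r[0],1),np.round(r[1],1),round(r[2],1)); print(cv2.boxPoints(r).round(1).tolist())
E
python3 side.py 21 18 88
```

```text
1246 [-39.3 144.2] [116.6 110.9] 16.9
[[-111.19999694824219, 180.3000030517578], [-78.9000015258789, 74.19999694824219], [32.599998474121094, 108.0999984741211], [0.4000000059604645, 214.1999969482422]]
```

```bash
python3 -m creep '[[-0.1,0,0.25,0],[-0.08,0,0.15,0],[0,0,0,0]]';python3 plan.py 578.5 -11 245 -16.9; python3 look.py 22;python3 side.py 22 18 84
```

```text
time_s: 30.78
position: [590.2, -13.3, 249.8]
tool_rot: [0.988, -0.149, 0.04, 0.016]
wrist_force: [-0.8, -0.6, -2.2]
gripper_width: 37.8
t 30.78 pos [590.2 -13.3 249.8] yaw -17.08 tilt 4.97 w 37.8 F [-0.8 -0.6 -2.2] T [0.08 0.12 0.04]
turn -0.04 shift now-frame [-0.41  0.04  0.13] final-frame [-0.4   0.04  0.16]
1184 [-34.8 141. ] [116.3 113.4] 13.7
[[-104.69999694824219, 182.3000030517578], [-77.80000305175781, 72.19999694824219], [35.20000076293945, 99.80000305175781], [8.300000190734863, 209.89999389648438]]
```

```bash
python3 -m creep '[[-0.15,0,0.3,0],[-0.15,0,0.3,0],[0,0,0,0]]';python3 plan.py 578.5 -11 245 -16.9; python3 look.py 23;python3 side.py 23 18 84
```

```text
time_s: 31.13
position: [595.4, -15.3, 239.3]
tool_rot: [0.987, -0.149, 0.055, 0.017]
wrist_force: [-0.3, 0.2, -2.7]
gripper_width: 38.1
t 31.13 pos [595.4 -15.3 239.3] yaw -17.05 tilt 6.59 w 38.1 F [-0.3  0.2 -2.7] T [0.07 0.1  0.04]
turn -0.03 shift now-frame [-0.56  0.03 -0.25] final-frame [-0.58  0.03 -0.19]
1174 [-27.9 137.7] [116.3 112.5] 5.5
[[-91.0999984741211, 188.1999969482422], [-80.4000015258789, 76.0999984741211], [35.400001525878906, 87.19999694824219], [24.700000762939453, 199.3000030517578]]
```

View pics/z23.png

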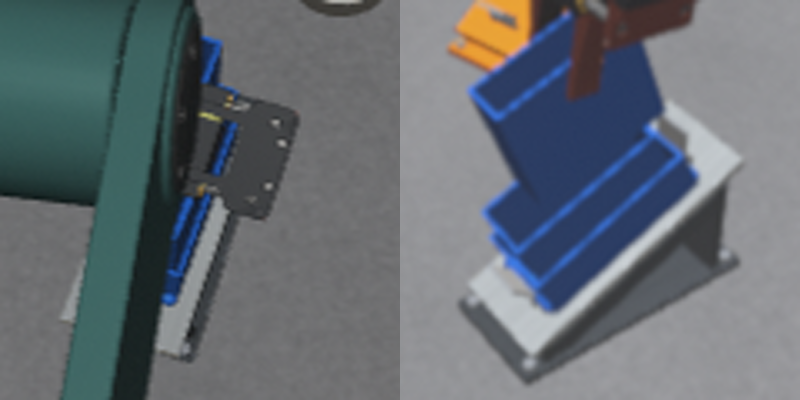

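```bash
python3 -m creep '[[-0.15,0,0.3,0],[-0.1,0,0.15,0],[0,0,0,0]]';python3 plan.py 578.5 -11 245 -16.9; python3 look.py 24;python3 side.py 24 18 84;python3 tilt.py 24
```

```text
time_s: 31.48
position: [597.6, -16.1, 230.9]
tool_rot: [0.987, -0.148, 0.064, 0.018]
wrist_force: [-0.8, 0.1, -2.0]
gripper_width: 37.9
t 31.48 pos [597.6 -16.1 230.9] yaw -17.04 tilt 7.6 w 37.9 F [-0.8  0.1 -2. ] T [ 0.1   0.07 -0.01]
turn -0.03 shift now-frame [-0.59  0.03 -0.55] final-frame [-0.66  0.02 -0.47]
1047 [-24.  136.8] [115.2 105.7] 0.3
[[-81.9000015258789, 189.39999389648438], [-81.4000015258789, 83.69999694824219], [33.79999923706055, 84.30000305175781], [33.29999923706055, 190.0]]
scene 3122
 n [ 0.006  1.    -0.011] pitch-vs-bed 152.1 cnt 963 c [-14.5  17.8 129.6] lo [-81.  16.  11.] hi [ 77.  20. 190.]
 n [ 0.032  0.999 -0.039] pitch-vs-bed 140.5 cnt 530 c [  2.8 -19.3 118.5] lo [-61. -27.  -0.] hi [ 75. -14. 190.]
 n [0.03  0.996 0.085] pitch-vs-bed 19.8 cnt 491 c [-0.4 25.2 71.5] lo [-80.  13.   5.] hi [ 77.  34. 189.]
top 322
 n [ 0.029  0.998 -0.053] pitch-vs-bed 151.0 cnt 137 c [-19.6 -24.2  80.2] lo [-80. -30.   6.] hi [ 65. -18. 192.]
 n [ 0.01   0.989 -0.145] pitch-vs-bed 176.2 cnt 88 c [ -9.9 -28.5  60.1] lo [-75. -33.  24.] hi [ 59. -10. 189.]
 n [-0.137  0.99  -0.035] pitch-vs-bed -104.4 cnt 39 c [-15.1 -17.8  96.7] lo [-78. -31.   3.] hi [ 32.  -7. 190.]
```

```bash
python3 -m creep '[[0,0,-0.1,0],[0.25,0,0.1,0],[0.3,0,0.2,0],[0.2,0,0.15,0],[0,0,0,0],[0,0,0,0]]';python3 plan.py 578.5 -11 245 -16.9; python3 look.py 25;python3 side.py 25 18 84;python3 tilt.py 25
```

```text
time_s: 32.08
position: [617.8, -22.6, 218.6]
tool_rot: [0.987, -0.148, 0.058, 0.018]
wrist_force: [0.1, 0.4, 5.2]
gripper_width: 37.8
t 32.08 pos [617.8 -22.6 218.6] yaw -17.04 tilt 6.9 w 37.8 F [0.1 0.4 5.2] T [ 0.28  0.42 -0.04]
turn -0.03 shift now-frame [-1.25  0.03 -1.04] final-frame [-1.37  0.01 -0.88]
1003 [ -2.2 135.6] [102.9 115.6] 89.9
[[-60.099998474121094, 84.30000305175781], [55.5, 84.0], [55.70000076293945, 186.89999389648438], [-59.900001525878906, 187.1999969482422]]
scene 2951
 n [ 0.012  1.    -0.013] pitch-vs-bed 138.8 cnt 1049 c [  4.9  17.6 125.3] lo [-72.  15.  36.] hi [ 77.  20. 187.]
 n [0.013 0.988 0.152] pitch-vs-bed 5.1 cnt 492 c [-1.1 29.4 49.7] lo [-73.  15.   6.] hi [ 76.  36. 146.]
 n [ 0.021  0.999 -0.038] pitch-vs-bed 151.3 cnt 412 c [ 12.  -18.1 141.7] lo [-61. -25.   4.] hi [ 75. -14. 189.]
top 253
 n [ 0.004  0.997 -0.08 ] pitch-vs-bed 177.2 cnt 99 c [ -2.2 -29.3  66.8] lo [-74. -33.  22.] hi [ 73. -19. 189.]
 n [ 0.034  0.999 -0.017] pitch-vs-bed 115.9 cnt 81 c [ -4.3 -26.2  49.1] lo [-40. -29.   9.] hi [ 73. -24.  86.]
 n [-0.123  0.904  0.409] pitch-vs-bed -16.7 cnt 25 c [-12.6   7.6 112. ] lo [-74. -45.  36.] hi [ 58.  33. 215.]
```

View pics/z25.png

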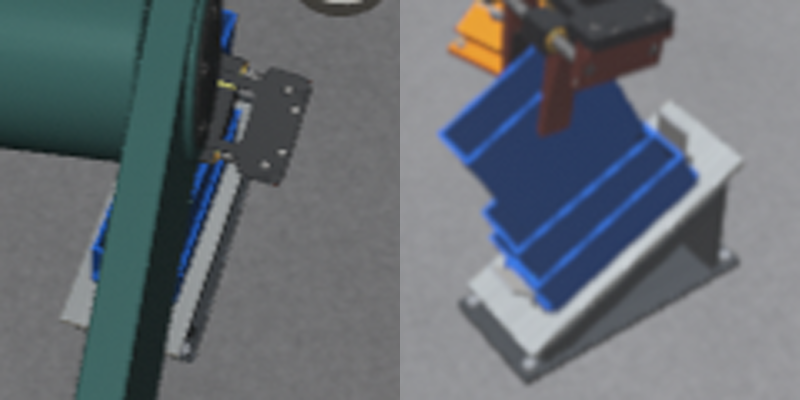

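```bash
python3 -m creep '[[0.05,0,-0.1,0],[0.15,0,0,0],[0.02,0,0.05,0],[0,0,0,0]]';python3 plan.py 578.5 -11 245 -16.9; python3 look.py 26;python3 side.py 26 18 84
```

```text
time_s: 32.52
position: [621.8, -24.2, 219.3]
tool_rot: [0.987, -0.148, 0.055, 0.018]
wrist_force: [0.2, -0.1, -2.0]
gripper_width: 38.0
t 32.52 pos [621.8 -24.2 219.3] yaw -17.01 tilt 6.67 w 38.0 F [ 0.2 -0.1 -2. ] T [ 0.07  0.04 -0.  ]
turn -0.02 shift now-frame [-1.4   0.02 -1.02] final-frame [-1.51 -0.   -0.86]
968 [  0.5 137.1] [105.5 116.2] 89.7
[[-57.900001525878906, 84.69999694824219], [58.29999923706055, 84.0], [58.900001525878906, 189.5], [-57.29999923706055, 190.1999969482422]]
```

```bash
python3 -m creep '[[-0.05,0,0.2,0],[-0.1,0,0.2,0],[-0.1,0,0.15,0],[0,0,0,0],[0,0,0,0]]';python3 plan.py 578.5 -11 245 -16.9; python3 look.py 27;python3 side.py 27 18 84;python3 tilt.py 27
```

```text
time_s: 33.03
position: [614.5, -22.4, 199.4]
tool_rot: [0.987, -0.148, 0.054, 0.018]
wrist_force: [-0.4, 0.7, -0.3]
gripper_width: 38.0
t 33.03 pos [614.5 -22.4 199.4] yaw -17.0 tilt 6.56 w 38.0 F [-0.4  0.7 -0.3] T [0.11 0.01 0.01]
turn -0.02 shift now-frame [-1.08  0.02 -1.65] final-frame [-1.26 -0.02 -1.52]
624 [  3.7 126.7] [ 83.2 118.3] 89.1
[[-56.20000076293945, 86.0], [62.099998474121094, 84.0999984741211], [63.5, 167.3000030517578], [-54.79999923706055, 169.3000030517578]]
scene 2673
 n [ 0.015  1.    -0.015] pitch-vs-bed 134.4 cnt 830 c [  7.8  16.7 111.7] lo [-72.  14.  26.] hi [ 77.  19. 169.]
 n [0.032 0.999 0.023] pitch-vs-bed 54.6 cnt 465 c [ 5.1 25.8 58.2] lo [-75.  20.   9.] hi [ 80.  31. 165.]
 n [-0.002  1.    -0.009] pitch-vs-bed -164.8 cnt 445 c [ 3.3 34.4 26.4] lo [-74.  33.   5.] hi [77. 36. 46.]
top 238
 n [ 0.004  0.995 -0.096] pitch-vs-bed 177.6 cnt 75 c [  1.2 -29.8  60.9] lo [-64. -33.  23.] hi [ 71. -19. 168.]
 n [ 0.001  0.999 -0.034] pitch-vs-bed 178.9 cnt 43 c [ -1.6 -25.7  56.8] lo [-24. -27.  12.] hi [ 53. -21. 169.]
 n [-0.124  0.989  0.079] pitch-vs-bed -57.4 cnt 40 c [-60.1  27.1  49.5] lo [-80.  23.   7.] hi [-12.  34.  82.]
```

View pics/z27.png

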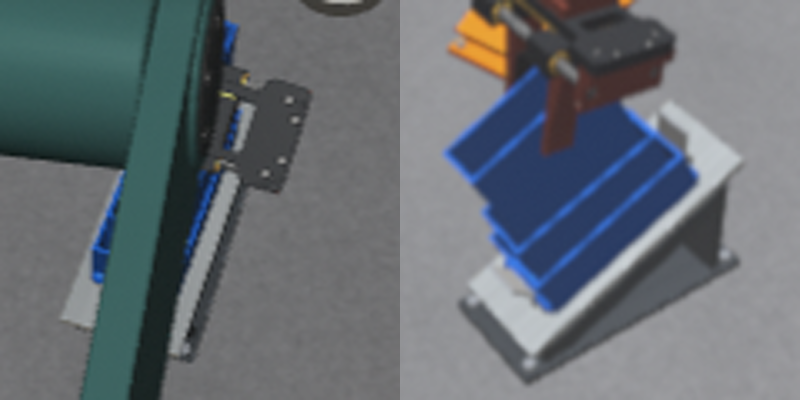

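```bash
python3 -m creep '[[-0.12,-0.03,0.2,0],[-0.13,-0.02,0.2,0],[-0.13,0,0.2,0],[-0.06,0,0.1,0],[0,0,0,0],[0,0,0,0]]';python3 plan.py 578.5 -11 245 -16.9; python3 look.py 28;python3 side.py 28 18 84;python3 tilt.py 28
```

```text
time_s: 33.63
position: [603.7, -17.7, 175.1]
tool_rot: [0.987, -0.148, 0.055, 0.018]
wrist_force: [0.3, 0.4, -1.6]
gripper_width: 38.0
t 33.63 pos [603.7 -17.7 175.1] yaw -16.99 tilt 6.6 w 38.0 F [ 0.3  0.4 -1.6] T [0.09 0.07 0.02]
turn -0.02 shift now-frame [-0.6   0.08 -2.41] final-frame [-0.87  0.03 -2.33]
390 [  5.3 112.7] [ 57.1 115.1] 89.7
[[-52.400001525878906, 84.4000015258789], [62.79999923706055, 83.9000015258789], [63.0, 141.0], [-52.099998474121094, 141.60000610351562]]
scene 2268
 n [0.019 0.989 0.145] pitch-vs-bed 7.5 cnt 556 c [ 5.  26.7 63.9] lo [-72.  13.   5.] hi [ 76.  36. 139.]
 n [0.011 1.    0.   ] pitch-vs-bed 89.7 cnt 378 c [12.1 18.5 97. ] lo [-71.  17.   8.] hi [ 81.  21. 141.]
 n [0.021 0.991 0.136] pitch-vs-bed 8.7 cnt 307 c [10.  32.3 45.5] lo [-73.  19.  10.] hi [ 77.  37. 139.]
top 227
 n [ 0.003  0.991 -0.133] pitch-vs-bed 178.7 cnt 71 c [  1.8 -27.9  70.5] lo [-71. -33.  27.] hi [ 67. -17. 145.]
 n [ 0.319  0.946 -0.051] pitch-vs-bed 99.1 cnt 42 c [-38.5  17.6  63.2] lo [-80. -13.   7.] hi [ 62.  30. 139.]
 n [-0.015  0.999 -0.03 ] pitch-vs-bed -153.0 cnt 30 c [-11.1 -25.7  41.3] lo [-31. -27.  10.] hi [ 66. -20. 141.]
```

```bash
python3 -m creep '[[-0.12,0,0.2,0],[-0.13,0,0.2,0],[-0.05,0,0.1,0],[0,0,0,0],[0,0,0,0]]';python3 plan.py 578.5 -11 245 -16.9; python3 look.py 29;python3 side.py 29 18 84
```

```text
time_s: 34.15
position: [597.1, -16.0, 158.4]
tool_rot: [0.987, -0.148, 0.056, 0.018]
wrist_force: [-1.1, 0.1, -0.3]
gripper_width: 38.0
t 34.15 pos [597.1 -16.  158.4] yaw -17.01 tilt 6.72 w 38.0 F [-1.1  0.1 -0.3] T [ 0.06  0.06 -0.  ]
turn -0.02 shift now-frame [-0.3   0.08 -2.94] final-frame [-0.64  0.02 -2.89]
208 [ 33.2 104.6] [38.7 60.1] 88.4
[[2.5999999046325684, 86.0999984741211], [62.599998474121094, 84.4000015258789], [63.70000076293945, 123.0999984741211], [3.700000047683716, 124.80000305175781]]
```

View pics/z29.png

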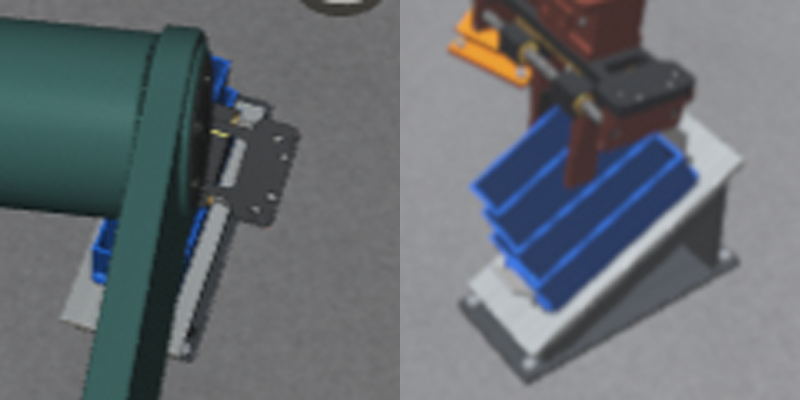

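```bash
python3 -m creep '[[-0.1,0,0.15,0],[-0.06,0,0.1,0],[0,0,0,0]]';python3 plan.py 578.5 -11 245 -16.9; python3 -m creep '[[-0.06,0,0.1,0],[-0.03,0,0.08,0],[0,0,0,0]]';python3 plan.py 578.5 -11 245 -16.9; python3 look.py 30;python3 side.py 30 18 84
```

```text
time_s: 34.5
position: [595.6, -15.4, 152.0]
tool_rot: [0.987, -0.148, 0.059, 0.018]
wrist_force: [-1.1, -0.7, -1.2]
gripper_width: 37.7
t 34.5 pos [595.6 -15.4 152. ] yaw -17.01 tilt 7.02 w 37.7 F [-1.1 -0.7 -1.2] T [0.04 0.02 0.02]
turn -0.02 shift now-frame [-0.21  0.08 -3.15] final-frame [-0.59  0.03 -3.1 ]
time_s: 34.75
position: [598.2, -15.7, 150.7]
tool_rot: [0.987, -0.148, 0.064, 0.018]
wrist_force: [-1.0, -0.9, -1.9]
gripper_width: 38.1
t 34.75 pos [598.2 -15.7 150.7] yaw -17.01 tilt 7.65 w 38.1 F [-1.  -0.9 -1.9] T [ 0.14  0.14 -0.02]
turn -0.02 shift now-frame [-0.25  0.1  -3.2 ] final-frame [-0.67  0.04 -3.14]
157 [ 41.1 100.6] [32.9 54.2] 89.7
[[14.0, 84.30000305175781], [68.19999694824219, 84.0], [68.30000305175781, 116.9000015258789], [14.100000381469727, 117.19999694824219]]
```

View pics/z30.png

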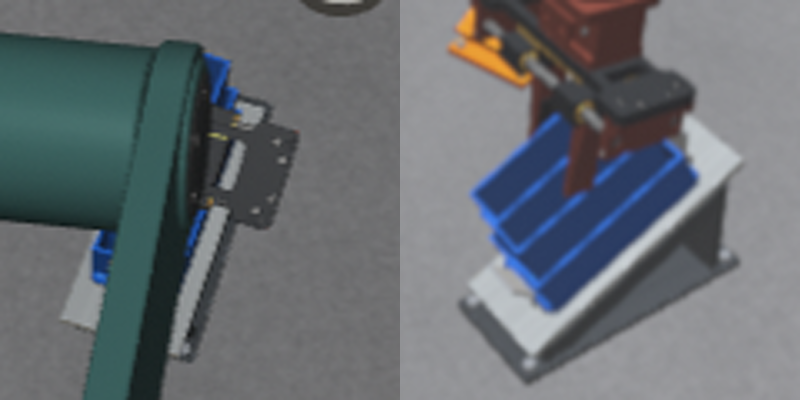

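```bash
python3 -m creep '[[0,0,0.02,0],[0,0,0,0],[0,0,0,0],[0,0,0,0],[0,0,0,0]]' 1; python3 plan.py 578.5 -11 245 -16.9; python3 -m creep '[[0,0,-0.2,0],[0,0,-0.5,0],[0,0,-0.8,0],[0,0,-1,0],[0,0,-1,0],[0,0,-0.8,0],[0,0.3,-0.2,0],[0,0.9,0,0],[0,1,0,0],[0,1,0,0],[0,1,0,0],[0,0.8,0,0],[0,0.3,0,0],[0,0,0,0],[0,0,0,0]]';python3 plan.py 578.5 -11 245 -16.9;python3 look.py 31;python3 tilt.py 31; python3 rim.py 31 108 130;python3 rim.py 31 74 86;python3 rim.py 31 40 50
```

```text
time_s: 35.27
position: [597.5, -15.7, 148.8]
tool_rot: [0.987, -0.148, 0.063, 0.018]
wrist_force: [0.5, 0.1, -0.0]
gripper_width: 67.5
t 35.27 pos [597.5 -15.7 148.8] yaw -17.01 tilt 7.52 w 67.5 F [ 0.5  0.1 -0. ] T [0.04 0.04 0.06]
turn -0.02 shift now-frame [-0.23  0.09 -3.26] final-frame [-0.65  0.04 -3.21]
time_s: 36.52
position: [527.7, -167.3, 289.1]
tool_rot: [0.987, -0.147, 0.06, 0.018]
wrist_force: [0.7, 0.4, -0.8]
gripper_width: 87.7
t 36.52 pos [ 527.7 -167.3  289.1] yaw -16.84 tilt 7.2 w 87.7 F [ 0.7  0.4 -0.8] T [0.07 0.05 0.  ]
turn 0.01 shift now-frame [-0.07 -5.5   1.37] final-frame [ 0.11 -5.48  1.47]
scene 2355
 n [0.019 0.982 0.187] pitch-vs-bed 5.9 cnt 635 c [ 4.1 25.5 65.1] lo [-73.  15.   7.] hi [ 77.  36. 115.]
 n [0.018 1.    0.003] pitch-vs-bed 80.5 cnt 408 c [  5.4 -16.7  93.6] lo [-72. -19.   7.] hi [ 73. -13. 116.]
 n [0.021 0.985 0.174] pitch-vs-bed 6.9 cnt 366 c [ 0.7 23.9 58.5] lo [-75.  12.   5.] hi [ 78.  35. 115.]
top 1728
 n [ 0.027  1.    -0.016] pitch-vs-bed 120.1 cnt 279 c [16.  14.9 68.9] lo [-74.  11.   5.] hi [ 67.  19. 119.]
 n [ 0.006  0.988 -0.152] pitch-vs-bed 177.6 cnt 227 c [ -2.2 -25.7  72.7] lo [-76. -33.  21.] hi [ 73. -18. 120.]
 n [ 0.013  1.    -0.013] pitch-vs-bed 134.4 cnt 160 c [ -7.9 -20.1  68.9] lo [-80. -23.   8.] hi [ 67. -18. 111.]
scene 247 [8.4 0.5] [ 40.9 117.5] 89.6 z 116.6 [-49.8  67. ] [-18.8  20.4]
top 220 [ 7.6 -1.1] [ 38.3 120.1] 89.3 z 119.7 [-52.3  66.7] [-20.5  18. ]
scene 421 [3.7 1.8] [ 53.2 133.8] 89.4 z 85.7 [-62.7  70. ] [-22.   27.1]
top 255 [ 1.5 -1.6] [ 52.7 134.5] 88.9 z 85.8 [-65.3  67.7] [-27.9  25. ]
scene 265 [1.9 3.5] [150.1  65.4] 0.0 z 49.9 [-72.7  76.5] [-27.8  36. ]
top 285 [-0.9  0.7] [ 66.3 150.4] 90.0 z 49.9 [-75.6  72.3] [-32.4  33.6]
```

View pics/z31.png

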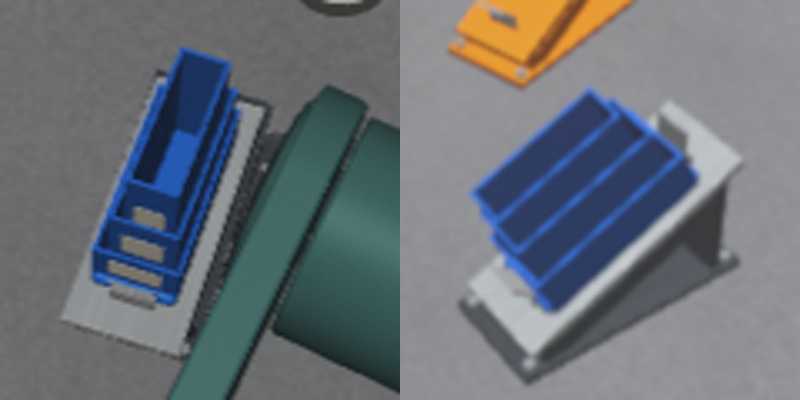

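View pics/s31.png

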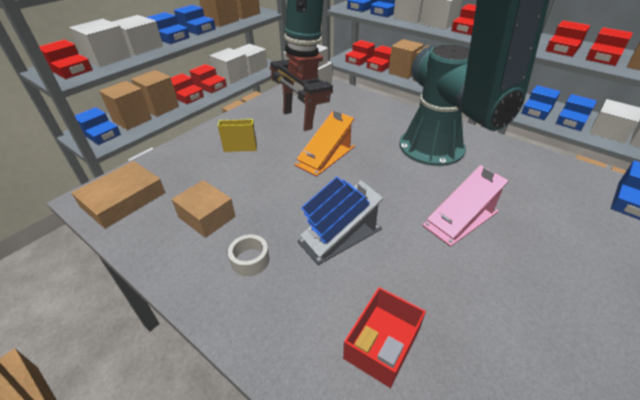

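```bash
python3 - <<'E'
import sys; sys.argv=['x','31']
from tilt import *
for t,n_ in (('s31','scene'),('t31','top')):
    p,d,X=pts(t,n_); W=bed(X); m=blue(p)&(d>0)&(np.abs(W[...,0])<90)&(np.abs(W[...,1])<25)&(W[...,2]>106)
    S=W[m]
    # top envelope per x-bin
    for a in range(-50,70,20):
        q=S[(S[:,0]>a)&(S[:,0]<a+20)]; print(n_,a,len(q),np.percentile(q[:,2],97).round(1) if len(q) else None)
p,d,X=pts('t31','top'); W=bed(X); m=blue(p)&(d>0)&(W[...,0]>-30)&(W[...,0]<62)&(np.abs(W[...,1])<12)&(W[...,2]>0)&(W[...,2]<20)
S=W[m]; c=S.mean(0); nn=np.linalg.svd(S-c)[2][2]; print(len(S),c.round(1),nn.round(3))
E
```

```text
scene -50 59 114.7
scene -30 43 115.7
scene -10 45 116.2
scene 10 50 115.0
scene 30 43 115.2
scene 50 49 115.4
top -50 38 118.0
top -30 27 116.3
top -10 27 117.2
top 10 29 117.6
top 30 27 118.8
top 50 57 118.5
112 [36.7  3.8  9.5] [ 0.013 -0.075 -0.997]
```

```bash
python3 -c "
from cell import *
print(close_job())"
```

```text
the job is handed in; nothing more can be done
None
```

All three blue bins are nested in the cradle in the order you asked. The large bin is snapped between the clips, the medium is inside it and the small is inside the medium. I let go of each one, moved the arm clear and handed the job in at about 37 s of the 72 s allowed.

**Flatness:** The large and medium floors lay within 0.6° of the bed. The small bin's rim is level to within a couple of mm, and its floor measured 9.5 mm above the bed against 9 expected. Neighbouring rims are about 35 mm apart, as they should be.

**Position:** The medium and small bins each rest a few mm down the slope within their play, about 2–3 mm for the medium and 5 mm more for the small.

**Bystanders:** In the last picture the carton, red bin and tape roll stand where they were. I judged this by eye and did not measure it.

**What was less clean:**
- **Pressing force:** the wrist force reached at least 113 N for a moment while pressing the large bin home, close to the 120 N limit. Readings came only at the end of each move, so a higher peak in between can't be ruled out. I eased off at once.
- **Clip pull:** easing off then pulled briefly on the clipped bin with about 20 N. It stayed flat and clipped.
- **Rim contact:** to tilt the medium and small bins in the grip, I pressed each one lightly on the uphill rim of the bin below. The readings there were about 5 N or less.
- **Tool tilt:** the tool drifted up to about 7.5° off vertical during the job.
- **Camera disagreement:** the two cameras differed by 2–3 mm on heights and sideways positions.

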